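# Reassemble the washed vacuum filter holder

## Task

Put the washed filter holder back together on its stand, in this order: the white perforated support screen into the base head, the blue clamp ring over the screen, the amber funnel over the ring, and last the amber lid on the funnel. Each part must sit straight and fully home before the next goes on, and the finished stack is left standing by itself. Do not knock over or push aside the amber vial and the petri dish that stand among the parts.

Things in the scene. Friction and masses are not known exactly. Their poses are not given: they have to be found in the camera images.
- base_seat (a point): The target: centre of the top rim of the base head, 50 mm above the worktop. The stainless stand is fixed to the worktop: a round foot of 96 mm diameter, 9 mm high, a thin column, and on it a round head of 44 mm diameter with an upward-facing round recess of 37 mm diameter, 5 mm deep. A hose outlet with a small blue lever sticks out of the column under the head (within the foot's circle, below 35 mm). z up; yaw does not matter.
- screen_mid (a point): Centre of the support screen, a white plastic disc whose top is perforated with small dark holes; 15 mm high in all, lying on the worktop with its holes up. Its lower 5 mm is a spigot of 33 mm diameter with a chamfered foot, that goes into the base's recess; above it a round flange of 48 mm diameter, 10 mm high, by which it is grasped and which lands on the base's rim. This point is 7.5 mm above its underside, and 2.5 mm above base_seat when seated. z up.
- ring_mid (a point): Centre of the blue plastic clamp ring, 60 mm outside diameter, 12 mm high, lying on the worktop the right way up. Its bore is 52 mm wide over the lower 8 mm and narrows to a lip of 39 mm at the top: it drops over the screen's 48 mm flange until the lip lands on it. Grasp it across the outside. This point is 6 mm above its underside, and 8 mm above base_seat when seated. z up.
- funnel_mid (a point): Centre of the amber plastic funnel, a straight open tube of 58 mm outside diameter (rolled rim 61 mm) and 50 mm bore, 62 mm high, standing upright. Its lowest 14 mm is a wider skirt, 70 mm outside and 64 mm inside diameter, that drops over the 60 mm ring until the shoulder inside lands on the ring's top. Grasp it across the barrel, 18 mm or more above its underside. This point is 31 mm above its underside, and 31 mm above base_seat when seated. z up.
- lid_knob (a point): Centre of the black knob of the amber plastic lid; the knob is 20 mm in diameter and 22 mm high. The lid is a disc of 66 mm diameter, 4 mm thick, whose top lies 10 mm above its underside; below the disc a chamfered spigot of 46 mm diameter, 6 mm deep, goes into the funnel's mouth until the disc lands on the rim. This point is 21 mm above the spigot's underside (on which the lid lies at the start), and 77 mm above base_seat when seated. z up.
- vial_mid (a point): Bystander: centre of a small brown glass vial with a metal cap, 26 mm in diameter, 50 mm high, standing loose among the parts.
- dish_mid (a point): Bystander: centre of a closed petri dish, pale pinkish white, 62 mm in diameter, 16 mm high, lying loose among the parts.
Not all that is in view belongs to the job. What is shaped like the part that bears screen_mid but green is not meant.

How it is judged:
By the outcome, as a careful person would: the job done as asked, in the order asked, and still so for the second after the job is handed in, with the robot touching nothing.
It also fails if it takes over 112 s, if anything falls off the work surface, if the arm or the gripper's body presses on something with over 40 N, if the wrist force passes 120 N, or if a joint passes its speed limit or range.

## Robot

A 6-joint arm with a two-finger parallel gripper is mounted at the origin on a cart in front of the work surface, level with it; the furniture and walls round the work are solid. World frame = base frame: x ahead of the robot, y to its left, z up, the work surface at z = 0. Lengths are in m, angles in rad, forces in N, time in s.
With the tool pointing down it reaches from about 0.375 to 0.9 m from the base axis. Payload 3.1 kg.
Tool frame: the origin (TCP) lies at the very end of the fingers, on their centre line; the grasp point (between the pads) lies 19 mm behind it; z points along the fingers, y is the line along which they close (so a half turn about z gives the same grasp; the last joint's range is limited). The gripper opens to 87 mm and grips with 3 to 60 N. Pads are 19 mm wide; open, the fingers measure 117 mm over their backs; the gripper's body (75 mm by 190 mm) begins 51 mm behind the grasp point.
Start: joints at [-1.294, 0.527, 1.433, -0, 1.181, -0.178], TCP at [0.275, -0.561, 0.223] pointing down, gripper open.
Joint ranges: [-3.08, 3.08], [-0.75, 2.2], [0.22, 2.44], [-1.43, 4.57], [0, 2.65], [-2.85, 2.85]. Speed limits (rad/s): [2.79, 2.79, 3.14, 3.14, 3.14, 3.14].

## Interface

Orientations are given as a rotation vector (axis times angle).
In Python, from workcell import r gives the robot as it stands.
- The arm moves only by the tool step_arm, never from a script. Its argument "rows" is a list of rows, each an object of numbers: "x", "y", "z": the shift along the tool's x, y, z as a fraction of full scale; "ax", "ay", "az": the turn, a rotation vector about the tool's x, y, z as a fraction of full scale. A call has 1 to 5 rows; each row shifts and turns the commanded pose from where the row before left it, along the tool's axes as they then stand; what a row does not reach is not made up. Full scale, the value 1, is 20 mm for a shift and 5 degrees for a turn. A row lasts 1/10 s, in which the tool goes at most 50 mm and 8.59 degrees, less where a joint would pass 70% of its speed; a pose out of reach is approached as far as the arm can. A call with a number of a shift or a turn outside -1 to 1 is refused whole. A call with a gripper value outside its range is refused whole. "gripper" is the closure, from 0 (fully open) to 1 (shut), set as the call begins (left out, the last holds). The fingers move at their own pace and stop on an object; "grip_force" is the grip in N (left out, the last holds). Time passes only in rows, so rows that do not move let the fingers close. It gives the time, the measured TCP pose, the force, the opening and the grip force at its end, in the units of the state.
- r.observe(): the state, without advancing time (a new reading comes with each control period).
- r.snapshot(name): name is "side" or "top"; returns a dict with "pixels" (384x512x3 uint8, red, green, blue), "intrinsics" (3x3 intrinsics, pixels), "D" ([k1, k2, p1, p2, k3] as OpenCV has them; the pictures are not rectified), "position" and "orientation" of the camera in the world. Camera axes: x right, y up, looking along -z (the intrinsics and any distortion apply to the point x, -y, -z); pixel columns grow to the right and rows downward; lengths in m; the calibration is good to about 2 mm. A picture is of the moment at which its call begins. There is no depth.
- r.job_done(): hands the job in; it is judged then, once.
The state is a dict: "clock": time; "q": joint angles; "qvel": joint speeds; "tau": joint torques, N m; "position": TCP position; "eef_rot": TCP orientation; "wrist_force": force on the tool from outside, world axes, zero at the start; "ft_torque": the same for the moment, N m; "grip_width": finger opening in m; "gripper_force": force on a finger pad.
Only numpy, scipy, OpenCV 4.12 (cv2) and the standard library are available. Lean on these libraries where they do the work, as an engineer would, in place of code of your own. Each camera call takes 0.05 s, during which the arm holds its last target. There are 200 camera calls.

## Working session

There is one attempt and no reset: what is moved stays moved. The work goes in short steps, Python scripts to look and compute and a tool call to move; the robot and the scene stay as the last step left them, time stands still between calls to the robot, and variables do not carry over. Pictures are saved under pics/ and viewed, at most 14 in all, crops included, and the job is handed in when it is done.

Besides the shell and the picture viewer there is one more tool, called after "Call:" as name(argument=value, ...) on one line, values as JSON. step_arm: Moves the arm, as the interface text tells. Shift numbers are shares of 20 mm and turn numbers shares of 5 degrees, none past 1 either way. Its arguments: {"type":"object","properties":{"rows":{"type":"array"},"gripper":{"type":"number"},"grip_force":{"type":"number"}},"required":["rows"]}

```bash
ls; mkdir -p pics; python3 - <<'E'
from workcell import r
import cv2,pickle
s=r.observe();print(s)
for n in("side","top"):
    d=r.snapshot(n);cv2.imwrite(f"pics/{n}0.png",d["pixels"][:,:,::-1]);pickle.dump(d,open(f"{n}0.pkl","wb"))
    print(n,d["intrinsics"],d["D"],d["position"],d["orientation"])
E
```

```text
pics
{'clock': 0.0, 'q': array([-1.29348346e+00,  5.28446272e-01,  1.43392852e+00, -3.11184930e-05,
        1.18139739e+00, -1.78468170e-01]), 'qvel': array([-0.00280411, -0.00077178,  0.00149408,  0.00066947,  0.00034722,
        0.00014148]), 'tau': array([ 4.21464656e-04, -4.40037239e+01, -1.76595318e+01,  6.32371916e-02,
        5.80844062e-02, -1.47126111e-04]), 'position': array([ 0.27493024, -0.5604485 ,  0.22157553]), 'eef_rot': array([-3.05824382e+00, -7.09284944e-01,  2.14130726e-04]), 'wrist_force': array([ 0.49912522, -0.02760725,  0.25249471]), 'ft_torque': array([-0.02199878, -0.01497246,  0.03932588]), 'gripper_force': 0.0, 'grip_width': 0.08707416893297709}
side [[397.59975439   0.         256.33483344]
 [  0.         397.59975439 194.51058281]
 [  0.           0.           1.        ]] [-0.10593114  0.          0.          0.          0.        ] [-0.33597179  0.22412468  0.7864772 ] [ 0.58856112 -0.83368846 -1.74486075]
top [[449.14266827   0.         263.30172446]
 [  0.         449.14266827 197.27549502]
 [  0.           0.           1.        ]] [-0.02918465  0.          0.          0.          0.        ] [ 0.36654398 -0.06739462  1.17920295] [ 0.08908113 -0.06035031 -1.5676716 ]
```

View pics/top0.png

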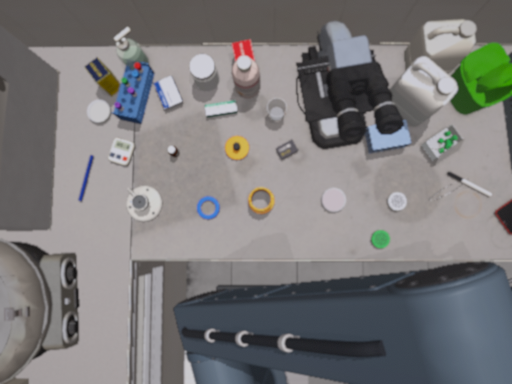

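View pics/side0.png

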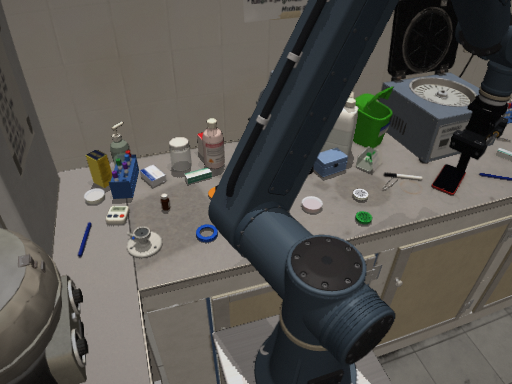

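Top view: the stand is at (143,203), ring (208,208), funnel (261,201), lid (237,148), dish (334,200), vial (173,152). Things that could be taken for the screen: white perforated disc (397,201), green disc (380,240, not meant), plain dish (334,200), white disc at left (98,111). I choose (397,201) and check it in a crop.

```bash
cat > h.py <<'E'
import numpy as np,cv2,pickle
from scipy.spatial.transform import Rotation as R
def ray(d,uv):
    p=cv2.undistortPoints(np.array(uv,float).reshape(-1,1,2),d["intrinsics"],np.array(d["D"])).reshape(-1,2)
    c=np.c_[p[:,0],-p[:,1],-np.ones(len(p))]
    return R.from_rotvec(d["orientation"]).apply(c)
def at(d,uv,z):
    v=ray(d,uv);o=np.array(d["position"]);return o+v*((z-o[2])/v[:,2])[:,None]
def px(d,P):
    c=R.from_rotvec(d["orientation"]).inv().apply(np.atleast_2d(P)-d["position"])
    q=c*[1,-1,-1]
    return cv2.projectPoints(q.reshape(-1,1,3),np.zeros(3),np.zeros(3),d["intrinsics"],np.array(d["D"]))[0].reshape(-1,2)
def circ(c,rad,n=60):
    t=np.linspace(0,2*np.pi,n);return np.c_[c[0]+rad*np.cos(t),c[1]+rad*np.sin(t),np.full(n,c[2])]
E
python3 - <<'E'
from h import *
d=pickle.load(open("top0.pkl","rb"))
im=d["pixels"][:,:,::-1]
a=cv2.resize(im[175:260,350:450],None,fx=4,fy=4,interpolation=2)
b=cv2.resize(im[130:230,110:285],None,fx=4,fy=4,interpolation=2)
o=np.zeros((400+0,400,3),np.uint8)
cv2.imwrite("pics/a.png",a);cv2.imwrite("pics/b.png",b)
for n,uv,z in [("stand",(140,203),.05),("screen",(397,201),.015),("ring",(208,208),.012),("funnel",(261,200),.062),("lid",(237,148),.01),("dish",(334,200),.016),("vial",(173,151),.05),("green",(380,240),.015)]:print(n,at(d,uv,z).round(4))
E
```

```text
stand [[0.4594 0.2668 0.05  ]]
screen [[ 0.4683 -0.3929  0.015 ]]
ring [[0.4497 0.0985 0.012 ]]
funnel [[ 0.4663 -0.0411  0.062 ]]
lid [[0.6091 0.0241 0.01  ]]
dish [[ 0.4706 -0.2295  0.016 ]]
vial [[0.5933 0.1854 0.05  ]]
green [[ 0.3674 -0.3467  0.015 ]]
```

View pics/a.png

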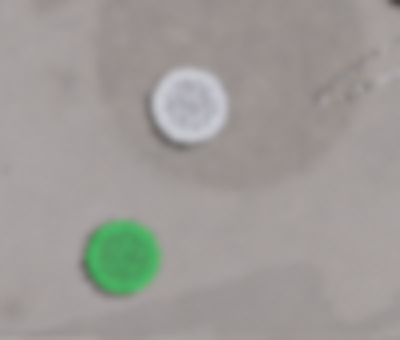

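View pics/b.png

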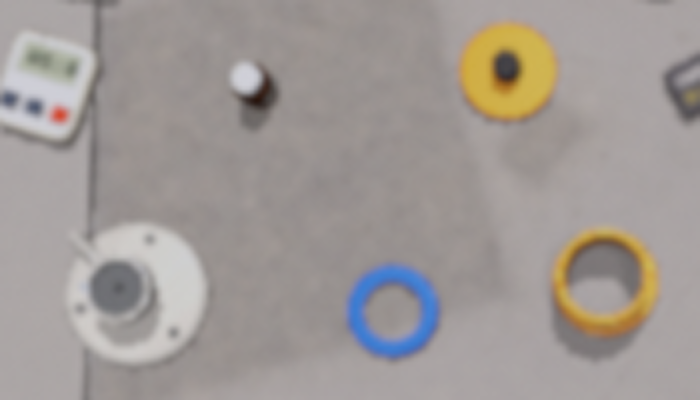

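The crop confirms it: a white disc with dark holes at full-picture (397.5,201.2), the green twin at (380,239.5). The stand's recess shows at (139.2,201.8). Now the subpixel fits.

```bash
cat >> h.py <<'E'
# parts: silhouettes as (radius,height) circles above underside
SIL={"screen":[(.024,.005),(.024,.015)],"ring":[(.030,0),(.030,.012)],"funnel":[(.035,0),(.035,.014),(.0305,.062)],
 "lid":[(.033,.006),(.033,.010)],"foot":[(.048,0),(.048,.009)],"dish":[(.031,0),(.031,.016)],"green":[(.024,.005),(.024,.015)]}
def hull(d,n,xy,z0=0,tf=None):
    P=np.vstack([circ((xy[0],xy[1],z0+h),r) for r,h in SIL[n]])
    return cv2.convexHull(px(d,P).astype(np.float32))
def cen(c):
    m=cv2.moments(c);return np.array([m["m10"],m["m01"]])/m["m00"],m["m00"]
def mask(d,kind):
    k=8
    im=cv2.resize(d["pixels"],None,fx=k,fy=k,interpolation=cv2.INTER_CUBIC)
    h=cv2.cvtColor(im,cv2.COLOR_RGB2HSV)
    lo,hi={"blue":((100,110,60),(125,255,255)),"amber":((10,100,60),(35,255,255)),"white":((0,0,178),(180,60,255)),"green":((45,100,40),(85,255,255))}[kind]
    return cv2.inRange(h,lo,hi)
def find(d,n,kind,xy,z0=0):
    k=8;m=mask(d,kind);g=px(d,[xy[0],xy[1],z0+.01])[0]
    cs,_=cv2.findContours(m,cv2.RETR_EXTERNAL,cv2.CHAIN_APPROX_NONE)
    cs=[c for c in cs if cv2.contourArea(c)>2000]
    c=min(cs,key=lambda c:np.linalg.norm(cen(c)[0]/k-g))
    c=cv2.convexHull(c)
    q,A=cen(c);q=(q+.5)/k-.5;xy=np.array(xy,float)
    for _ in range(5):
        e,B=cen(hull(d,n,xy,z0));xy+= (at(d,[q],z0+.01)-at(d,[e],z0+.01))[0,:2]
    return xy,q,A/k/k,B
E
python3 - <<'E'
from h import *
for cam in("top","side"):
    d=pickle.load(open(cam+"0.pkl","rb"))
    for n,k,xy in [("foot","white",(.459,.262)),("screen","white",(.468,-.393)),("ring","blue",(.45,.0985)),("funnel","amber",(.466,-.041)),("lid","amber",(.609,.024)),("dish","white",(.47,-.23)),("green","green",(.367,-.347))]:
        try:
            a=find(d,n,k,xy);print(cam,n,a[0].round(4),a[1].round(1),round(a[2]),round(a[3]))
        except Exception as e:print(cam,n,e)
d=pickle.load(open("top0.pkl","rb"));print(at(d,[(139.25,201.6)],.047), px(d,[[.46,.262,.05]]))
d=pickle.load(open("side0.pkl","rb"));
im=d["pixels"][:,:,::-1]
cv2.imwrite("pics/c.png",cv2.resize(im[215:265,115:225],None,fx=7,fy=7,interpolation=2))
E
```

```text
top foot [0.4657 0.2732] [142.6 202.1] 1001 1058
top screen [ 0.4696 -0.3947] [397.2 200.7] 259 286
top ring [0.4518 0.0999] [207.8 207.4] 391 424
top funnel [ 0.47   -0.0395] [260.8 200.3] 546 578
top lid [0.611  0.0256] [236.5 147.5] 463 485
top dish [ 0.4746 -0.2302] [333.9 198.7] 442 464
top green [ 0.3706 -0.348 ] [380.1 238.8] 242 289
side foot [0.4593 0.2723] [144.2 244. ] 568 794
side screen [ 0.4696 -0.3936] [360.3 193. ] 109 154
side ring [0.4488 0.102 ] [206.4 232.7] 312 326
side funnel [0.5927 0.0519] [211.5 191.8] 60 585
side lid [0.618  0.0472] [211.5 191.8] 60 243
side dish [ 0.4778 -0.2303] [311.7 202.2] 208 295
side green [ 0.3677 -0.3453] [363.3 217.2] 165 185
[[0.46324264 0.26970291 0.047     ]] [[141.87036165 202.77436111]]
```

View pics/c.png

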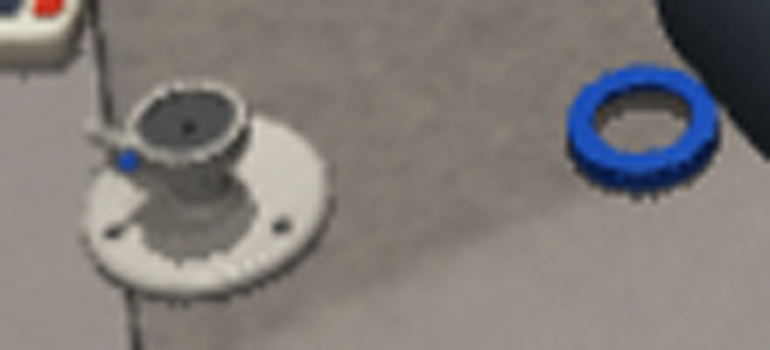

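The side crop shows the recess at side pixel about (141.5,231.7) and the ring at (206.5,232.7). I'll fit the recess in both cameras.

```bash
python3 - <<'E'
from h import *
for cam,g in(("top",(139.2,201.7)),("side",(141.5,231.7))):
    d=pickle.load(open(cam+"0.pkl","rb"));k=8
    im=cv2.resize(d["pixels"],None,fx=k,fy=k,interpolation=cv2.INTER_CUBIC)
    gr=cv2.cvtColor(im,cv2.COLOR_RGB2GRAY)
    u,v=[int((q+.5)*k) for q in g]
    print(cam,"row",gr[v,u-96:u+97:8],"col",gr[v-96:v+97:8,u])
    for T in(115,125,135,145):
        m=(gr<T).astype(np.uint8)
        cs,_=cv2.findContours(m,cv2.RETR_EXTERNAL,cv2.CHAIN_APPROX_NONE)
        c=[c for c in cs if cv2.pointPolygonTest(c,(u+8,v+4),False)>0]
        if not c: print(T,"none");continue
        (cx,cy),ax,_=cv2.fitEllipse(c[0]);c0=cv2.convexHull(c[0]);q,A=cen(c0);q=(q+.5)/k-.5
        e=(np.array([cx,cy])+.5)/k-.5
        P=at(d,[q,e],.05);B=cen(px(d,circ((P[0][0],P[0][1],.05),.0185)).astype(np.float32))[1]
        B2=cen(px(d,circ((P[0][0],P[0][1],.045),.0185)).astype(np.float32))[1]
        print(T,q.round(2),e.round(2),P[:,:2].round(4).tolist(),round(A/64),round(B),round(B2))
E
```

```text
top row [194 200 197 192 177 141 112 110 112 112 109  98  91  98 108 113 112 118
 140 156 145 145 180 201 205] col [201 202 202 201 191 156 119 111 113 112 107  96  91 100 109 112 112 114
 131 153 161 155 151 152 152]
115 [138.53 201.24] [138.53 201.22] [[0.4639, 0.2707], [0.464, 0.2707]] 95 164 162
125 [138.59 201.38] [138.59 201.38] [[0.4635, 0.2705], [0.4635, 0.2705]] 113 164 162
135 [138.63 201.45] [138.64 201.44] [[0.4634, 0.2704], [0.4634, 0.2704]] 126 164 162
145 [138.69 201.51] [138.68 201.5 ] [[0.4632, 0.2703], [0.4632, 0.2703]] 139 164 162
side row [ 92  82 105 142 155 104  70  75  80  78  77  73  68  74  80  79  79  76
 104 164 150 160 186 163 143] col [125 122 121 124 122 120 133 146 100  78  80  82  68  43  62  74  98 128
 104  82  81  83  82  79  90]
115 [141.08 231.72] [141.08 231.74] [[0.4591, 0.273], [0.459, 0.273]] 95 108 107
125 [140.51 239.03] [140.62 239.3 ] [[0.4323, 0.2772], [0.4313, 0.277]] 421 114 114
135 [139.53 239.52] [139.93 239.74] [[0.4313, 0.2798], [0.4302, 0.2789]] 481 114 114
145 [255.5 191.5] [249.36 183.69] [[0.5283, -0.0671], [0.5696, -0.0611]] 196496 78 77
```

Call:
step_arm(rows=[{"az":1},{"az":1},{"az":1},{"az":1},{"az":1}], gripper=0)

```text
invalid input at $.rows[0]: expected keys x, y, z, ax, ay, az
```

Call:
step_arm(rows=[{"az":0.22},{}])

```text
invalid input at $.rows[0]: expected keys x, y, z, ax, ay, az
```

All keys are required.

Call:
step_arm(rows=[{"x":0,"y":0,"z":0,"ax":0,"ay":0,"az":1},{"x":0,"y":0,"z":0,"ax":0,"ay":0,"az":1},{"x":0,"y":0,"z":0,"ax":0,"ay":0,"az":1},{"x":0,"y":0,"z":0,"ax":0,"ay":0,"az":1},{"x":0,"y":0,"z":0,"ax":0,"ay":0,"az":1}], gripper=0)

```text
clock: 0.6
position: [0.275, -0.5607, 0.222]
eef_rot: [-3.14, -0.025, 0.001]
wrist_force: [0.2, -0.4, -0.1]
grip_width: 0.087
gripper_force: 0.0
```

Call:
step_arm(rows=[{"x":0,"y":0,"z":0,"ax":0,"ay":0,"az":0.22},{"x":0,"y":0,"z":0,"ax":0,"ay":0,"az":0}])

```text
clock: 0.8
position: [0.275, -0.5609, 0.2222]
eef_rot: [-3.141, -0.002, 0.0]
wrist_force: [0.5, 0.0, 0.4]
grip_width: 0.087
gripper_force: 0.0
```

Call:
step_arm(rows=[{"x":0.96,"y":-0.84,"z":0.6,"ax":0,"ay":0,"az":0},{"x":0.96,"y":-0.84,"z":0.6,"ax":0,"ay":0,"az":0},{"x":0.96,"y":-0.84,"z":0.6,"ax":0,"ay":0,"az":0},{"x":0.96,"y":-0.84,"z":0.6,"ax":0,"ay":0,"az":0},{"x":0.96,"y":-0.84,"z":0.6,"ax":0,"ay":0,"az":0}])

```text
clock: 1.3
position: [0.3717, -0.4764, 0.162]
eef_rot: [-3.142, -0.002, 0.0]
wrist_force: [0.3, 0.3, 0.0]
grip_width: 0.0871
gripper_force: 0.0
```

Call:
step_arm(rows=[{"x":0.96,"y":-0.84,"z":0.6,"ax":0,"ay":0,"az":0},{"x":0.96,"y":-0.84,"z":0.6,"ax":0,"ay":0,"az":0},{"x":0.96,"y":-0.84,"z":0.6,"ax":0,"ay":0,"az":0},{"x":0.96,"y":-0.84,"z":0.6,"ax":0,"ay":0,"az":0},{"x":0.96,"y":-0.84,"z":0.6,"ax":0,"ay":0,"az":0}])

```text
clock: 1.8
position: [0.4678, -0.3924, 0.102]
eef_rot: [-3.142, -0.003, 0.0]
wrist_force: [-0.4, -0.2, -0.1]
grip_width: 0.087
gripper_force: 0.0
```

Call:
step_arm(rows=[{"x":0,"y":0,"z":0,"ax":0,"ay":0,"az":0},{"x":0,"y":0,"z":0,"ax":0,"ay":0,"az":0},{"x":0,"y":0,"z":0,"ax":0,"ay":0,"az":0}])

```text
clock: 2.1
position: [0.4669, -0.3941, 0.103]
eef_rot: [3.141, 0.0, 0.001]
wrist_force: [-0.1, 0.2, 0.5]
grip_width: 0.087
gripper_force: 0.0
```

```bash
python3 - <<'E'
from workcell import r
from h import *
for n in("side","top"):
    d=r.snapshot(n);pickle.dump(d,open(f"{n}1.pkl","wb"));cv2.imwrite(f"pics/{n}1.png",d["pixels"][:,:,::-1])
    for nm,k,xy in [("funnel","amber",(.466,-.041)),("lid","amber",(.609,.024)),("screen","white",(.468,-.393)),("ring","blue",(.45,.1))]:
        a=find(d,nm,k,xy);print(n,nm,a[0].round(4),a[1].round(1),round(a[2]),round(a[3]))
a=np.hstack([pickle.load(open(f"{n}1.pkl","rb"))["pixels"][100:300,:,::-1][:, s] for n,s in(("side",slice(100,500)),("top",slice(100,500)))])
cv2.imwrite("pics/d.png",a)
E
```

```text
side funnel [ 0.4544 -0.0567] [260.1 213.8] 169 663
side lid [ 0.4758 -0.0643] [260.1 213.8] 169 292
side screen [ 0.4697 -0.3935] [360.3 193. ] 112 154
side ring [0.7737 0.2294] [147.2 174.5] 52 206
top funnel [ 0.4698 -0.0396] [260.9 200.4] 547 578
top lid [0.6109 0.0255] [236.5 147.5] 458 485
top screen [ 0.6408 -0.3745] [387.8 136.1] 793 277
top ring [0.4517 0.0998] [207.8 207.4] 389 424
```

View pics/d.png

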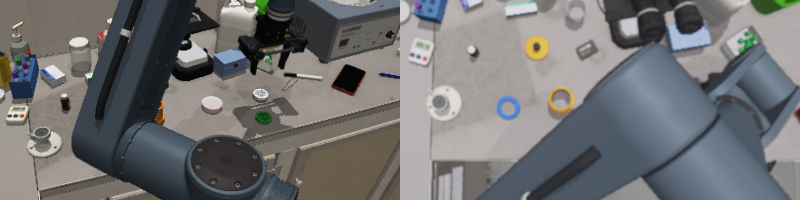

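View: the gripper hangs above the white screen (side crop (261,95)); dish and green disc are clear. Descending and squeezing gently in y.

Call:
step_arm(rows=[{"x":0.05,"y":0,"z":1,"ax":0,"ay":0,"az":0},{"x":0,"y":0,"z":1,"ax":0,"ay":0,"az":0},{"x":0,"y":0,"z":1,"ax":0,"ay":0,"az":0},{"x":0,"y":0,"z":1,"ax":0,"ay":0,"az":0},{"x":0,"y":0,"z":0.5,"ax":0,"ay":0,"az":0}])

```text
clock: 2.7
position: [0.467, -0.3934, 0.0114]
eef_rot: [-3.14, 0.001, 0.002]
wrist_force: [-0.4, -0.8, -0.4]
grip_width: 0.0871
gripper_force: 0.0
```

Call:
step_arm(rows=[{"x":0,"y":0,"z":0.2,"ax":0,"ay":0,"az":0},{"x":0,"y":0,"z":0.2,"ax":0,"ay":0,"az":0},{"x":0,"y":0,"z":0,"ax":0,"ay":0,"az":0},{"x":0,"y":0,"z":0,"ax":0,"ay":0,"az":0}])

```text
clock: 3.1
position: [0.4685, -0.3936, 0.0053]
eef_rot: [3.141, 0.0, 0.001]
wrist_force: [-1.0, 1.1, 0.4]
grip_width: 0.087
gripper_force: 0.0
```

Call:
step_arm(rows=[{"x":0,"y":0,"z":0,"ax":0,"ay":0,"az":0},{"x":0,"y":0,"z":0,"ax":0,"ay":0,"az":0},{"x":0,"y":0,"z":0,"ax":0,"ay":0,"az":0},{"x":0,"y":0,"z":0,"ax":0,"ay":0,"az":0},{"x":0,"y":0,"z":0,"ax":0,"ay":0,"az":0}], gripper=0.6, grip_force=6)

```text
clock: 3.6
position: [0.4681, -0.3931, 0.0046]
eef_rot: [-3.142, -0.0, 0.0]
wrist_force: [0.2, -0.4, 0.2]
grip_width: 0.0547
gripper_force: 0.0
```

Call:
step_arm(rows=[{"x":0,"y":0,"z":0.05,"ax":0,"ay":0,"az":0},{"x":0,"y":0,"z":0,"ax":0,"ay":0,"az":0},{"x":0,"y":0,"z":0,"ax":0,"ay":0,"az":0}])

```text
clock: 3.9
position: [0.4681, -0.393, 0.0038]
eef_rot: [-3.142, -0.0, -0.0]
wrist_force: [-1.1, 0.5, 3.4]
grip_width: 0.0476
gripper_force: 6.0
```

Call:
step_arm(rows=[{"x":0,"y":0,"z":0,"ax":0,"ay":0,"az":0},{"x":0,"y":0,"z":0,"ax":0,"ay":0,"az":0},{"x":0,"y":0,"z":0,"ax":0,"ay":0,"az":0},{"x":0,"y":0,"z":0,"ax":0,"ay":0,"az":0},{"x":0,"y":0,"z":0,"ax":0,"ay":0,"az":0}], gripper=0)

```text
clock: 4.4
position: [0.468, -0.3931, 0.0034]
eef_rot: [-3.141, -0.0, 0.0]
wrist_force: [-0.2, -0.2, 0.2]
grip_width: 0.0793
gripper_force: 0.0
```

Call:
step_arm(rows=[{"x":0,"y":0,"z":0,"ax":0,"ay":0,"az":-1},{"x":0,"y":0,"z":0,"ax":0,"ay":0,"az":-1},{"x":0,"y":0,"z":0,"ax":0,"ay":0,"az":-1},{"x":0,"y":0,"z":0,"ax":0,"ay":0,"az":-1},{"x":0,"y":0,"z":0,"ax":0,"ay":0,"az":-1}])

```text
clock: 4.9
position: [0.4681, -0.3931, 0.0035]
eef_rot: [-3.066, -0.686, 0.0]
wrist_force: [-0.7, -0.4, 0.4]
grip_width: 0.0869
gripper_force: 0.0
```

Call:
step_arm(rows=[{"x":0,"y":0,"z":0,"ax":0,"ay":0,"az":-1},{"x":0,"y":0,"z":0,"ax":0,"ay":0,"az":-1},{"x":0,"y":0,"z":0,"ax":0,"ay":0,"az":-1},{"x":0,"y":0,"z":0,"ax":0,"ay":0,"az":-1},{"x":0,"y":0,"z":0,"ax":0,"ay":0,"az":-1}])

```text
clock: 5.4
position: [0.4681, -0.3931, 0.0035]
eef_rot: [2.845, 1.333, -0.0]
wrist_force: [-0.5, 0.4, 0.1]
grip_width: 0.0869
gripper_force: 0.0
```

Call:
step_arm(rows=[{"x":0,"y":0,"z":0,"ax":0,"ay":0,"az":-1},{"x":0,"y":0,"z":0,"ax":0,"ay":0,"az":-1},{"x":0,"y":0,"z":0,"ax":0,"ay":0,"az":-1},{"x":0,"y":0,"z":0,"ax":0,"ay":0,"az":-1},{"x":0,"y":0,"z":0,"ax":0,"ay":0,"az":-1}])

```text
clock: 5.9
position: [0.4681, -0.3931, 0.0035]
eef_rot: [2.489, 1.917, -0.0]
wrist_force: [0.4, -0.0, 0.2]
grip_width: 0.0872
gripper_force: 0.0
```

Call:
step_arm(rows=[{"x":0,"y":0,"z":0,"ax":0,"ay":0,"az":-1},{"x":0,"y":0,"z":0,"ax":0,"ay":0,"az":-1},{"x":0,"y":0,"z":0,"ax":0,"ay":0,"az":-1},{"x":0,"y":0,"z":0,"ax":0,"ay":0,"az":0},{"x":0,"y":0,"z":0,"ax":0,"ay":0,"az":0}])

```text
clock: 6.4
position: [0.4681, -0.3931, 0.0035]
eef_rot: [-2.223, -2.22, -0.0]
wrist_force: [0.0, -0.4, 0.1]
grip_width: 0.0871
gripper_force: 0.0
```

Call:
step_arm(rows=[{"x":0,"y":0,"z":0,"ax":0,"ay":0,"az":0},{"x":0,"y":0,"z":0,"ax":0,"ay":0,"az":0},{"x":0,"y":0,"z":0,"ax":0,"ay":0,"az":0},{"x":0,"y":0,"z":0,"ax":0,"ay":0,"az":0},{"x":0,"y":0,"z":0,"ax":0,"ay":0,"az":0}], gripper=0.7, grip_force=25)

```text
clock: 6.9
position: [0.4681, -0.3931, 0.0036]
eef_rot: [2.221, 2.222, -0.0]
wrist_force: [-0.1, 0.2, 0.8]
grip_width: 0.055
gripper_force: 0.0
```

Call:
step_arm(rows=[{"x":0,"y":0,"z":0,"ax":0,"ay":0,"az":0},{"x":0,"y":0,"z":0,"ax":0,"ay":0,"az":0},{"x":0,"y":0,"z":0,"ax":0,"ay":0,"az":0},{"x":0,"y":0,"z":-0.2,"ax":0,"ay":0,"az":0},{"x":0,"y":0,"z":-0.8,"ax":0,"ay":0,"az":0}])

```text
clock: 7.4
position: [0.467, -0.3919, 0.0225]
eef_rot: [-2.218, -2.219, -0.001]
wrist_force: [-0.2, 0.5, -0.6]
grip_width: 0.0467
gripper_force: 25.0
```

Call:
step_arm(rows=[{"x":0,"y":0,"z":-1,"ax":0,"ay":0,"az":0},{"x":0,"y":0,"z":-1,"ax":0,"ay":0,"az":0},{"x":0,"y":0,"z":-1,"ax":0,"ay":0,"az":0},{"x":0,"y":0,"z":-1,"ax":0,"ay":0,"az":0},{"x":0,"y":0,"z":-1,"ax":0,"ay":0,"az":0}])

```text
clock: 7.9
position: [0.4681, -0.3931, 0.1257]
eef_rot: [2.22, 2.221, -0.0]
wrist_force: [-0.2, -0.4, -0.6]
grip_width: 0.0467
gripper_force: 25.0
```

Call:
step_arm(rows=[{"x":1,"y":0,"z":-0.2,"ax":0,"ay":0,"az":0},{"x":1,"y":0,"z":-0.2,"ax":0,"ay":0,"az":0},{"x":1,"y":0,"z":-0.2,"ax":0,"ay":0,"az":0},{"x":1,"y":0,"z":0,"ax":0,"ay":0,"az":0},{"x":1,"y":0,"z":0,"ax":0,"ay":0,"az":0}])

```text
clock: 8.4
position: [0.4678, -0.2909, 0.1354]
eef_rot: [-2.22, -2.222, -0.0]
wrist_force: [0.6, 0.1, -1.1]
grip_width: 0.0469
gripper_force: 25.0
```

Call:
step_arm(rows=[{"x":1,"y":0,"z":0,"ax":0,"ay":0,"az":0},{"x":1,"y":0,"z":0,"ax":0,"ay":0,"az":0},{"x":1,"y":0,"z":0,"ax":0,"ay":0,"az":0},{"x":1,"y":0,"z":0,"ax":0,"ay":0,"az":0},{"x":1,"y":0,"z":0,"ax":0,"ay":0,"az":0}])

```text
clock: 8.9
position: [0.468, -0.1914, 0.1354]
eef_rot: [-2.221, -2.222, 0.0]
wrist_force: [1.2, 0.4, -0.4]
grip_width: 0.0467
gripper_force: 25.0
```

Call:
step_arm(rows=[{"x":1,"y":0,"z":0,"ax":0,"ay":0,"az":0},{"x":1,"y":0,"z":0,"ax":0,"ay":0,"az":0},{"x":1,"y":0,"z":0,"ax":0,"ay":0,"az":0},{"x":1,"y":0,"z":0,"ax":0,"ay":0,"az":0},{"x":1,"y":0,"z":0,"ax":0,"ay":0,"az":0}])

```text
clock: 9.4
position: [0.4678, -0.0915, 0.1355]
eef_rot: [-2.221, -2.222, 0.0]
wrist_force: [0.7, 0.0, -1.4]
grip_width: 0.0467
gripper_force: 25.0
```

Call:
step_arm(rows=[{"x":1,"y":0,"z":0,"ax":0,"ay":0,"az":0},{"x":1,"y":0,"z":0,"ax":0,"ay":0,"az":0},{"x":1,"y":0,"z":0,"ax":0,"ay":0,"az":0},{"x":1,"y":0,"z":0,"ax":0,"ay":0,"az":0},{"x":1,"y":0,"z":0,"ax":0,"ay":0,"az":0}])

```text
clock: 9.9
position: [0.4676, 0.0084, 0.1355]
eef_rot: [2.221, 2.222, -0.0]
wrist_force: [-0.4, 0.3, -1.2]
grip_width: 0.0465
gripper_force: 25.0
```

Call:
step_arm(rows=[{"x":1,"y":0,"z":0,"ax":0,"ay":0,"az":0},{"x":1,"y":0,"z":0,"ax":0,"ay":0,"az":0},{"x":1,"y":0,"z":0,"ax":0,"ay":0,"az":0},{"x":1,"y":0,"z":0,"ax":0,"ay":0,"az":0},{"x":1,"y":0,"z":0,"ax":0,"ay":0,"az":0}])

```text
clock: 10.4
position: [0.4674, 0.1084, 0.1355]
eef_rot: [2.221, 2.222, -0.0]
wrist_force: [0.4, -1.3, -0.4]
grip_width: 0.0468
gripper_force: 25.0
```

Call:
step_arm(rows=[{"x":1,"y":-0.1,"z":0,"ax":0,"ay":0,"az":0},{"x":1,"y":-0.1,"z":0,"ax":0,"ay":0,"az":0},{"x":1,"y":-0.1,"z":0,"ax":0,"ay":0,"az":0},{"x":1,"y":-0.05,"z":0,"ax":0,"ay":0,"az":0},{"x":1,"y":0,"z":0,"ax":0,"ay":0,"az":0}])

```text
clock: 10.9
position: [0.46, 0.2083, 0.1355]
eef_rot: [-2.221, -2.222, 0.001]
wrist_force: [-0.2, 0.2, -1.1]
grip_width: 0.047
gripper_force: 25.0
```

Call:
step_arm(rows=[{"x":1,"y":0,"z":0.2,"ax":0,"ay":0,"az":0},{"x":1,"y":0,"z":0.5,"ax":0,"ay":0,"az":0},{"x":1,"y":0,"z":0.8,"ax":0,"ay":0,"az":0},{"x":0.25,"y":0,"z":0.6,"ax":0,"ay":0,"az":0},{"x":0,"y":0,"z":0,"ax":0,"ay":0,"az":0}])

```text
clock: 11.4
position: [0.459, 0.2721, 0.0919]
eef_rot: [-2.218, -2.223, 0.006]
wrist_force: [0.9, -0.0, -0.8]
grip_width: 0.0467
gripper_force: 25.0
```

Call:
step_arm(rows=[{"x":0,"y":0,"z":0,"ax":0,"ay":0,"az":0},{"x":0,"y":0,"z":0,"ax":0,"ay":0,"az":0},{"x":0,"y":0,"z":0,"ax":0,"ay":0,"az":0}])

```text
clock: 11.7
position: [0.4614, 0.2713, 0.0942]
eef_rot: [2.222, 2.22, 0.001]
wrist_force: [0.4, -0.5, -2.0]
grip_width: 0.047
gripper_force: 25.0
```

```bash
python3 - <<'E'
from workcell import r
from h import *
print(r.observe()["position"])
for n in("side","top"):
    d=r.snapshot(n);pickle.dump(d,open(f"{n}2.pkl","wb"))
    if n=="side":cv2.imwrite("pics/e.png",cv2.resize(d["pixels"][150:290,70:230,::-1],None,fx=4,fy=4,interpolation=2))
E
```

```text
[0.46141084 0.27129243 0.0941854 ]
```

View pics/e.png

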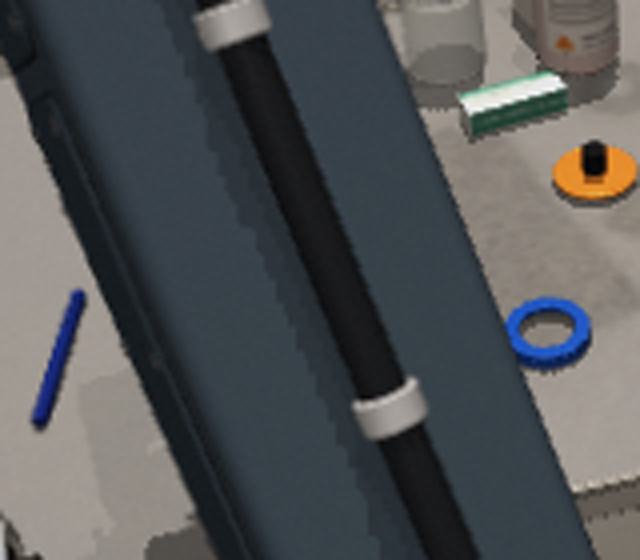

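The arm hides the stand in the side view (ring shows at crop (548,333), lid at (595,175)). I'll insert by feel.

Call:
step_arm(rows=[{"x":0.03,"y":-0.02,"z":0.8,"ax":0,"ay":0,"az":0},{"x":0,"y":0,"z":0.6,"ax":0,"ay":0,"az":0},{"x":0,"y":0,"z":0.3,"ax":0,"ay":0,"az":0},{"x":0,"y":0,"z":0.1,"ax":0,"ay":0,"az":0},{"x":0,"y":0,"z":0,"ax":0,"ay":0,"az":0}])

```text
clock: 12.3
position: [0.4604, 0.2724, 0.0573]
eef_rot: [-2.221, -2.221, 0.001]
wrist_force: [0.3, -0.5, -0.9]
grip_width: 0.0466
gripper_force: 25.0
```

Call:
step_arm(rows=[{"x":0,"y":0,"z":0.05,"ax":0,"ay":0,"az":0},{"x":0,"y":0,"z":0.05,"ax":0,"ay":0,"az":0},{"x":0,"y":0,"z":0.05,"ax":0,"ay":0,"az":0},{"x":0,"y":0,"z":0,"ax":0,"ay":0,"az":0},{"x":0,"y":0,"z":0,"ax":0,"ay":0,"az":0}])

```text
clock: 12.8
position: [0.4605, 0.2725, 0.0546]
eef_rot: [2.221, 2.222, 0.0]
wrist_force: [0.4, 0.6, -0.4]
grip_width: 0.0465
gripper_force: 25.0
```

Call:
step_arm(rows=[{"x":0,"y":0,"z":0.05,"ax":0,"ay":0,"az":0},{"x":0,"y":0,"z":0.05,"ax":0,"ay":0,"az":0},{"x":0,"y":0,"z":0,"ax":0,"ay":0,"az":0}])

```text
clock: 13.1
position: [0.4604, 0.2724, 0.0524]
eef_rot: [-2.221, -2.222, 0.001]
wrist_force: [-0.1, -0.8, -1.6]
grip_width: 0.0469
gripper_force: 25.0
```

Call:
step_arm(rows=[{"x":0,"y":0,"z":0.05,"ax":0,"ay":0,"az":0},{"x":0,"y":0,"z":0,"ax":0,"ay":0,"az":0},{"x":0,"y":0,"z":0,"ax":0,"ay":0,"az":0}])

```text
clock: 13.4
position: [0.4605, 0.2725, 0.0515]
eef_rot: [-2.221, -2.222, 0.0]
wrist_force: [0.9, 0.2, -0.2]
grip_width: 0.0467
gripper_force: 25.0
```

Call:
step_arm(rows=[{"x":0,"y":0,"z":0.05,"ax":0,"ay":0,"az":0},{"x":0,"y":0,"z":0.05,"ax":0,"ay":0,"az":0},{"x":0,"y":0,"z":0,"ax":0,"ay":0,"az":0}])

```text
clock: 13.7
position: [0.4607, 0.2725, 0.0495]
eef_rot: [2.221, 2.222, 0.0]
wrist_force: [0.6, -0.3, -1.0]
grip_width: 0.0468
gripper_force: 25.0
```

Call:
step_arm(rows=[{"x":0,"y":0,"z":0.05,"ax":0,"ay":0,"az":0},{"x":0,"y":0,"z":0,"ax":0,"ay":0,"az":0},{"x":0,"y":0,"z":0,"ax":0,"ay":0,"az":0}])

```text
clock: 14.0
position: [0.4607, 0.2725, 0.0486]
eef_rot: [2.221, 2.222, 0.001]
wrist_force: [0.5, -0.1, -0.3]
grip_width: 0.0468
gripper_force: 25.0
```

Call:
step_arm(rows=[{"x":0,"y":0,"z":0.04,"ax":0,"ay":0,"az":0},{"x":0,"y":0,"z":0,"ax":0,"ay":0,"az":0},{"x":0,"y":0,"z":0,"ax":0,"ay":0,"az":0}])

```text
clock: 14.3
position: [0.4607, 0.2725, 0.0485]
eef_rot: [2.221, 2.222, 0.001]
wrist_force: [-0.4, -0.5, 5.7]
grip_width: 0.0468
gripper_force: 25.0
```

Call:
step_arm(rows=[{"x":0,"y":0,"z":0.04,"ax":0,"ay":0,"az":0},{"x":0,"y":0,"z":0,"ax":0,"ay":0,"az":0},{"x":0,"y":0,"z":0,"ax":0,"ay":0,"az":0}])

```text
clock: 14.6
position: [0.4607, 0.2725, 0.0484]
eef_rot: [2.221, 2.221, 0.001]
wrist_force: [-1.1, -0.9, 10.3]
grip_width: 0.0469
gripper_force: 25.0
```

Seated at the expected height (TCP 48.5 mm, force 10 N). Releasing and going to the ring.

Call:
step_arm(rows=[{"x":0,"y":0,"z":-0.05,"ax":0,"ay":0,"az":0},{"x":0,"y":0,"z":0,"ax":0,"ay":0,"az":0},{"x":0,"y":0,"z":0,"ax":0,"ay":0,"az":0},{"x":0,"y":0,"z":0,"ax":0,"ay":0,"az":0},{"x":0,"y":0,"z":0,"ax":0,"ay":0,"az":0}], gripper=0)

```text
clock: 15.1
position: [0.4603, 0.2725, 0.0477]
eef_rot: [-2.221, -2.221, 0.001]
wrist_force: [-0.3, -0.7, -0.5]
grip_width: 0.0787
gripper_force: 0.0
```

Call:
step_arm(rows=[{"x":0,"y":0,"z":0,"ax":0,"ay":0,"az":0},{"x":0,"y":0,"z":-0.5,"ax":0,"ay":0,"az":0},{"x":0,"y":0,"z":-1,"ax":0,"ay":0,"az":0},{"x":0,"y":0,"z":-1,"ax":0,"ay":0,"az":0},{"x":-0.85,"y":-0.06,"z":-0.5,"ax":0,"ay":0,"az":0}])

```text
clock: 15.6
position: [0.4608, 0.257, 0.1102]
eef_rot: [2.218, 2.223, 0.007]
wrist_force: [1.3, 0.0, 0.1]
grip_width: 0.0869
gripper_force: 0.0
```

Call:
step_arm(rows=[{"x":-0.85,"y":-0.06,"z":0,"ax":0,"ay":0,"az":0},{"x":-0.85,"y":-0.06,"z":0,"ax":0,"ay":0,"az":0},{"x":-0.85,"y":-0.06,"z":0,"ax":0,"ay":0,"az":0},{"x":-0.85,"y":-0.06,"z":0,"ax":0,"ay":0,"az":0},{"x":-0.85,"y":-0.06,"z":0,"ax":0,"ay":0,"az":0}])

```text
clock: 16.1
position: [0.4534, 0.1699, 0.1087]
eef_rot: [2.221, 2.222, 0.001]
wrist_force: [0.4, 0.5, 0.5]
grip_width: 0.0868
gripper_force: 0.0
```

Call:
step_arm(rows=[{"x":-0.85,"y":-0.06,"z":0,"ax":0,"ay":0,"az":0},{"x":-0.85,"y":-0.06,"z":0,"ax":0,"ay":0,"az":0},{"x":-0.85,"y":-0.06,"z":0,"ax":0,"ay":0,"az":0},{"x":-0.85,"y":-0.06,"z":0,"ax":0,"ay":0,"az":0},{"x":0,"y":0,"z":0.5,"ax":0,"ay":0,"az":0}])

```text
clock: 16.6
position: [0.4497, 0.1012, 0.0991]
eef_rot: [2.222, 2.217, 0.004]
wrist_force: [-0.1, 0.1, -0.2]
grip_width: 0.0869
gripper_force: 0.0
```

```bash
python3 - <<'E'
from workcell import r
from h import *
o=[]
for n in("side","top"):
    d=r.snapshot(n);pickle.dump(d,open(f"{n}3.pkl","wb"));o.append(d["pixels"][120:300,80:330,::-1])
cv2.imwrite("pics/f.png",cv2.resize(np.hstack(o),None,fx=1.6,fy=1.6,interpolation=2))
E
```

```text
(no output)
```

View pics/f.png

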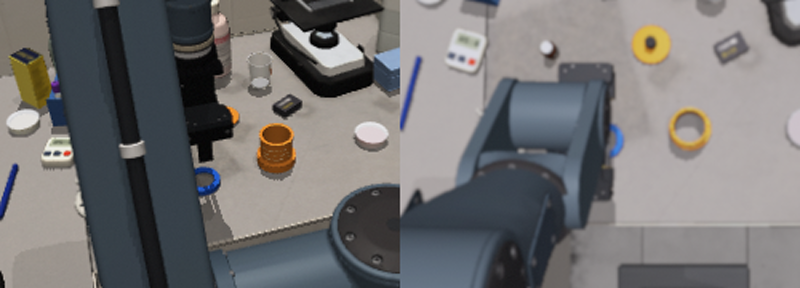

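The funnel is now visible in the side view (left half of the composite, (276,147)); the gripper is above the ring (207,182). Next: funnel/lid fits from the side view, and the descent onto the ring.

```bash
python3 - <<'E'
from h import *
for f,n in(("side3","funnel"),("side2","lid"),("side2","ring"),("top3","funnel"),("top3","lid")):
    d=pickle.load(open(f+".pkl","rb"))
    a=find(d,n,"blue" if n=="ring" else "amber",{"funnel":(.467,-.038),"lid":(.609,.027),"ring":(.449,.102)}[n]);print(f,n,a[0].round(4),a[1].round(1),round(a[2]),round(a[3]))
E
```

```text
side3 funnel [ 0.4672 -0.0374] [252.2 212.3] 660 658
side2 lid [0.6071 0.0282] [218.3 192.8] 240 245
side2 ring [0.4487 0.102 ] [206.4 232.7] 308 326
top3 funnel [ 0.4699 -0.0395] [260.8 200.3] 544 578
top3 lid [0.6109 0.0255] [236.5 147.5] 460 485
```

Call:
step_arm(rows=[{"x":0,"y":0,"z":1,"ax":0,"ay":0,"az":0},{"x":0,"y":0,"z":1,"ax":0,"ay":0,"az":0},{"x":0,"y":0,"z":1,"ax":0,"ay":0,"az":0},{"x":0,"y":0,"z":1,"ax":0,"ay":0,"az":0},{"x":0,"y":0,"z":0,"ax":0,"ay":0,"az":0}])

```text
clock: 17.2
position: [0.4471, 0.1033, 0.0161]
eef_rot: [-2.218, -2.22, 0.005]
wrist_force: [-0.3, 0.1, 0.2]
grip_width: 0.0868
gripper_force: 0.0
```

Call:
step_arm(rows=[{"x":0,"y":0,"z":0.3,"ax":0,"ay":0,"az":0},{"x":0,"y":0,"z":0.1,"ax":0,"ay":0,"az":0},{"x":0,"y":0,"z":0,"ax":0,"ay":0,"az":0},{"x":0,"y":0,"z":0,"ax":0,"ay":0,"az":0}])

```text
clock: 17.6
position: [0.4489, 0.1026, 0.0105]
eef_rot: [2.22, 2.221, 0.001]
wrist_force: [0.4, -0.5, -0.2]
grip_width: 0.087
gripper_force: 0.0
```

Call:
step_arm(rows=[{"x":0,"y":0,"z":0.3,"ax":0,"ay":0,"az":0},{"x":0,"y":0,"z":0.05,"ax":0,"ay":0,"az":0},{"x":0,"y":0,"z":0,"ax":0,"ay":0,"az":0},{"x":0,"y":0,"z":0,"ax":0,"ay":0,"az":0},{"x":0,"y":0,"z":0,"ax":0,"ay":0,"az":0}], gripper=0.5, grip_force=6)

```text
clock: 18.1
position: [0.4486, 0.1025, 0.003]
eef_rot: [2.221, 2.222, 0.0]
wrist_force: [-0.3, -0.5, 0.1]
grip_width: 0.0583
gripper_force: 6.0
```

Call:
step_arm(rows=[{"x":0,"y":0,"z":0,"ax":0,"ay":0,"az":0},{"x":0,"y":0,"z":0,"ax":0,"ay":0,"az":0}])

```text
clock: 18.3
position: [0.4485, 0.1025, 0.003]
eef_rot: [-2.221, -2.222, 0.0]
wrist_force: [0.1, -0.7, 0.4]
grip_width: 0.0578
gripper_force: 6.0
```

Call:
step_arm(rows=[{"x":0,"y":0,"z":0,"ax":0,"ay":0,"az":0},{"x":0,"y":0,"z":0,"ax":0,"ay":0,"az":0},{"x":0,"y":0,"z":0,"ax":0,"ay":0,"az":0},{"x":0,"y":0,"z":0,"ax":0,"ay":0,"az":0},{"x":0,"y":0,"z":0,"ax":0,"ay":0,"az":1}], gripper=0)

```text
clock: 18.8
position: [0.4485, 0.1025, 0.0029]
eef_rot: [-2.318, -2.12, 0.0]
wrist_force: [0.2, -0.8, 0.3]
grip_width: 0.0852
gripper_force: 0.0
```

Call:
step_arm(rows=[{"x":0,"y":0,"z":0,"ax":0,"ay":0,"az":1},{"x":0,"y":0,"z":0,"ax":0,"ay":0,"az":1},{"x":0,"y":0,"z":0,"ax":0,"ay":0,"az":1},{"x":0,"y":0,"z":0,"ax":0,"ay":0,"az":1},{"x":0,"y":0,"z":0,"ax":0,"ay":0,"az":1}])

```text
clock: 19.3
position: [0.4486, 0.1025, 0.003]
eef_rot: [2.723, 1.566, 0.0]
wrist_force: [0.2, -0.5, 0.4]
grip_width: 0.0867
gripper_force: 0.0
```

Call:
step_arm(rows=[{"x":0,"y":0,"z":0,"ax":0,"ay":0,"az":1},{"x":0,"y":0,"z":0,"ax":0,"ay":0,"az":1},{"x":0,"y":0,"z":0,"ax":0,"ay":0,"az":1},{"x":0,"y":0,"z":0,"ax":0,"ay":0,"az":1},{"x":0,"y":0,"z":0,"ax":0,"ay":0,"az":1}])

```text
clock: 19.8
position: [0.4486, 0.1025, 0.003]
eef_rot: [2.998, 0.94, 0.0]
wrist_force: [-0.9, 0.7, 1.1]
grip_width: 0.0871
gripper_force: 0.0
```

Call:
step_arm(rows=[{"x":0,"y":0,"z":0,"ax":0,"ay":0,"az":1},{"x":0,"y":0,"z":0,"ax":0,"ay":0,"az":1},{"x":0,"y":0,"z":0,"ax":0,"ay":0,"az":1},{"x":0,"y":0,"z":0,"ax":0,"ay":0,"az":1},{"x":0,"y":0,"z":0,"ax":0,"ay":0,"az":1}])

```text
clock: 20.3
position: [0.4485, 0.1025, 0.003]
eef_rot: [-3.13, -0.269, 0.0]
wrist_force: [0.3, -0.0, 0.6]
grip_width: 0.0867
gripper_force: 0.0
```

Call:
step_arm(rows=[{"x":0,"y":0,"z":0,"ax":0,"ay":0,"az":1},{"x":0,"y":0,"z":0,"ax":0,"ay":0,"az":1},{"x":0,"y":0,"z":0,"ax":0,"ay":0,"az":0},{"x":0,"y":0,"z":0,"ax":0,"ay":0,"az":0}])

```text
clock: 20.7
position: [0.4486, 0.1025, 0.003]
eef_rot: [-3.142, -0.003, -0.0]
wrist_force: [0.2, 0.2, -0.1]
grip_width: 0.087
gripper_force: 0.0
```

Call:
step_arm(rows=[{"x":0,"y":0,"z":0,"ax":0,"ay":0,"az":0},{"x":0,"y":0,"z":0,"ax":0,"ay":0,"az":0},{"x":0,"y":0,"z":0,"ax":0,"ay":0,"az":0},{"x":0,"y":0,"z":0,"ax":0,"ay":0,"az":0},{"x":0,"y":0,"z":0,"ax":0,"ay":0,"az":0}], gripper=0.6, grip_force=20)

```text
clock: 21.2
position: [0.4486, 0.1025, 0.003]
eef_rot: [3.142, 0.001, 0.0]
wrist_force: [-0.0, 0.0, 0.3]
grip_width: 0.0597
gripper_force: 20.0
```

Call:
step_arm(rows=[{"x":0,"y":0,"z":0,"ax":0,"ay":0,"az":0},{"x":0,"y":0,"z":0,"ax":0,"ay":0,"az":0}])

```text
clock: 21.4
position: [0.4486, 0.1025, 0.0029]
eef_rot: [3.142, 0.0, -0.0]
wrist_force: [-0.0, -0.3, -0.5]
grip_width: 0.0596
gripper_force: 20.0
```

Call:
step_arm(rows=[{"x":0,"y":0,"z":-0.5,"ax":0,"ay":0,"az":0},{"x":0,"y":0,"z":-1,"ax":0,"ay":0,"az":0},{"x":0,"y":0,"z":-1,"ax":0,"ay":0,"az":0},{"x":0,"y":0,"z":-1,"ax":0,"ay":0,"az":0},{"x":0,"y":0,"z":-1,"ax":0,"ay":0,"az":0}])

```text
clock: 21.9
position: [0.4483, 0.1025, 0.0943]
eef_rot: [-3.142, -0.0, -0.0]
wrist_force: [-0.6, -0.4, -0.8]
grip_width: 0.0596
gripper_force: 20.0
```

Call:
step_arm(rows=[{"x":0.06,"y":-0.85,"z":-0.5,"ax":0,"ay":0,"az":0},{"x":0.06,"y":-0.85,"z":0,"ax":0,"ay":0,"az":0},{"x":0.06,"y":-0.85,"z":0,"ax":0,"ay":0,"az":0},{"x":0.06,"y":-0.85,"z":0,"ax":0,"ay":0,"az":0},{"x":0.06,"y":-0.85,"z":0,"ax":0,"ay":0,"az":0}])

```text
clock: 22.4
position: [0.4543, 0.1882, 0.1037]
eef_rot: [-3.142, -0.0, -0.001]
wrist_force: [0.7, 0.1, 0.3]
grip_width: 0.0597
gripper_force: 20.0
```

Call:
step_arm(rows=[{"x":0.06,"y":-0.85,"z":0,"ax":0,"ay":0,"az":0},{"x":0.06,"y":-0.85,"z":0,"ax":0,"ay":0,"az":0},{"x":0.06,"y":-0.85,"z":0,"ax":0,"ay":0,"az":0},{"x":0.06,"y":-0.85,"z":0,"ax":0,"ay":0,"az":0},{"x":0.06,"y":-0.85,"z":0,"ax":0,"ay":0,"az":0}])

```text
clock: 22.9
position: [0.4602, 0.2731, 0.1036]
eef_rot: [-3.142, -0.001, 0.0]
wrist_force: [-0.0, 0.5, -1.1]
grip_width: 0.0596
gripper_force: 20.0
```

Call:
step_arm(rows=[{"x":0,"y":0,"z":0.8,"ax":0,"ay":0,"az":0},{"x":0,"y":0,"z":0.5,"ax":0,"ay":0,"az":0},{"x":0,"y":0,"z":0,"ax":0,"ay":0,"az":0},{"x":0,"y":0,"z":0,"ax":0,"ay":0,"az":0},{"x":0,"y":0,"z":0,"ax":0,"ay":0,"az":0}])

```text
clock: 23.4
position: [0.4608, 0.2723, 0.0774]
eef_rot: [-3.141, 0.001, -0.001]
wrist_force: [-0.1, 0.3, -0.9]
grip_width: 0.0593
gripper_force: 20.0
```

```bash
python3 - <<'E'
from workcell import r
from h import *
print(r.observe()["position"])
o=[]
for n in("side","top"):
    d=r.snapshot(n);pickle.dump(d,open(f"{n}4.pkl","wb"));o.append(d["pixels"][150:270,100:230,::-1])
cv2.imwrite("pics/g.png",cv2.resize(np.hstack(o),None,fx=3,fy=3,interpolation=2))
E
```

```text
[0.46078732 0.27225417 0.07740531]
```

View pics/g.png

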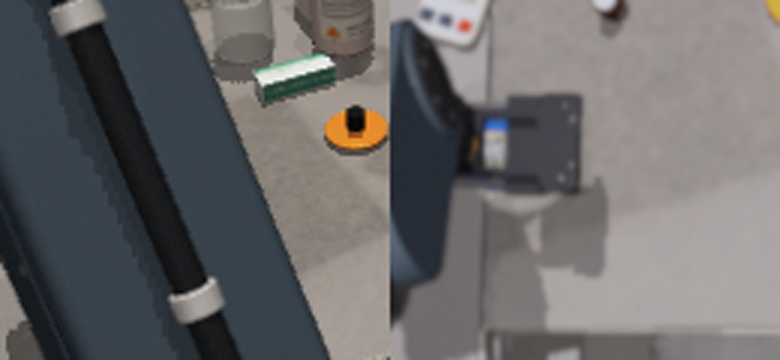

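The side view is again blocked by the arm; in the top half a bit of the blue ring shows in the gripper gap over white (105 px right of the half's edge, row 125). Continue by feel.

Call:
step_arm(rows=[{"x":0,"y":0,"z":0.4,"ax":0,"ay":0,"az":0},{"x":0,"y":0,"z":0.2,"ax":0,"ay":0,"az":0},{"x":0,"y":0,"z":0,"ax":0,"ay":0,"az":0},{"x":0,"y":0,"z":0,"ax":0,"ay":0,"az":0}])

```text
clock: 23.9
position: [0.4603, 0.2724, 0.0646]
eef_rot: [3.141, 0.0, -0.001]
wrist_force: [0.2, 0.2, -0.3]
grip_width: 0.0599
gripper_force: 20.0
```

Call:
step_arm(rows=[{"x":0,"y":0,"z":0.07,"ax":0,"ay":0,"az":0},{"x":0,"y":0,"z":0.07,"ax":0,"ay":0,"az":0},{"x":0,"y":0,"z":0,"ax":0,"ay":0,"az":0}])

```text
clock: 24.2
position: [0.4604, 0.2725, 0.062]
eef_rot: [3.142, 0.0, -0.0]
wrist_force: [0.4, 0.2, 0.8]
grip_width: 0.0598
gripper_force: 20.0
```

Call:
step_arm(rows=[{"x":0,"y":0,"z":0.05,"ax":0,"ay":0,"az":0},{"x":0,"y":0,"z":0,"ax":0,"ay":0,"az":0},{"x":0,"y":0,"z":0,"ax":0,"ay":0,"az":0}])

```text
clock: 24.5
position: [0.4605, 0.2725, 0.0611]
eef_rot: [-3.142, -0.0, -0.0]
wrist_force: [-0.8, -0.5, -0.4]
grip_width: 0.0595
gripper_force: 20.0
```

Passing over the flange freely. On down to 55 mm.

Call:
step_arm(rows=[{"x":0,"y":0,"z":0.05,"ax":0,"ay":0,"az":0},{"x":0,"y":0,"z":0.05,"ax":0,"ay":0,"az":0},{"x":0,"y":0,"z":0,"ax":0,"ay":0,"az":0}])

```text
clock: 24.8
position: [0.4604, 0.2724, 0.059]
eef_rot: [3.142, 0.0, -0.0]
wrist_force: [1.1, 0.3, -0.9]
grip_width: 0.0597
gripper_force: 20.0
```

Call:
step_arm(rows=[{"x":0,"y":0,"z":0.05,"ax":0,"ay":0,"az":0},{"x":0,"y":0,"z":0.05,"ax":0,"ay":0,"az":0},{"x":0,"y":0,"z":0.03,"ax":0,"ay":0,"az":0},{"x":0,"y":0,"z":0,"ax":0,"ay":0,"az":0}])

```text
clock: 25.2
position: [0.4604, 0.2725, 0.0564]
eef_rot: [3.142, 0.0, -0.0]
wrist_force: [-0.5, 0.2, -0.1]
grip_width: 0.0601
gripper_force: 20.0
```

Call:
step_arm(rows=[{"x":0,"y":0,"z":0.05,"ax":0,"ay":0,"az":0},{"x":0,"y":0,"z":0,"ax":0,"ay":0,"az":0},{"x":0,"y":0,"z":0,"ax":0,"ay":0,"az":0}])

```text
clock: 25.5
position: [0.4605, 0.2725, 0.0555]
eef_rot: [3.142, 0.0, -0.0]
wrist_force: [0.2, -0.1, -0.2]
grip_width: 0.0598
gripper_force: 20.0
```

Call:
step_arm(rows=[{"x":0,"y":0,"z":0.05,"ax":0,"ay":0,"az":0},{"x":0,"y":0,"z":0,"ax":0,"ay":0,"az":0},{"x":0,"y":0,"z":0,"ax":0,"ay":0,"az":0}])

```text
clock: 25.8
position: [0.4606, 0.2725, 0.0549]
eef_rot: [-3.141, -0.0, -0.001]
wrist_force: [-0.6, -1.2, 3.9]
grip_width: 0.0596
gripper_force: 20.0
```

Call:
step_arm(rows=[{"x":0,"y":0,"z":0.04,"ax":0,"ay":0,"az":0},{"x":0,"y":0,"z":0,"ax":0,"ay":0,"az":0},{"x":0,"y":0,"z":0,"ax":0,"ay":0,"az":0}])

```text
clock: 26.1
position: [0.4607, 0.2725, 0.0548]
eef_rot: [-3.141, -0.001, -0.001]
wrist_force: [-1.7, 0.1, 9.7]
grip_width: 0.0595
gripper_force: 20.0
```

Call:
step_arm(rows=[{"x":0,"y":0,"z":-0.04,"ax":0,"ay":0,"az":0},{"x":0,"y":0,"z":0,"ax":0,"ay":0,"az":0},{"x":0,"y":0,"z":0,"ax":0,"ay":0,"az":0},{"x":0,"y":0,"z":0,"ax":0,"ay":0,"az":0},{"x":0,"y":0,"z":0,"ax":0,"ay":0,"az":0}], gripper=0)

```text
clock: 26.6
position: [0.4604, 0.2725, 0.0543]
eef_rot: [3.141, 0.0, -0.001]
wrist_force: [-0.3, -0.6, -0.0]
grip_width: 0.0856
gripper_force: 0.0
```

Call:
step_arm(rows=[{"x":0,"y":0,"z":-0.5,"ax":0,"ay":0,"az":0},{"x":0,"y":0,"z":-1,"ax":0,"ay":0,"az":0},{"x":0,"y":0,"z":-1,"ax":0,"ay":0,"az":0},{"x":0,"y":0,"z":-1,"ax":0,"ay":0,"az":0},{"x":0,"y":1,"z":0,"ax":0,"ay":0,"az":0}])

```text
clock: 27.1
position: [0.4631, 0.2545, 0.1279]
eef_rot: [-3.139, -0.004, -0.012]
wrist_force: [0.7, 0.2, -0.2]
grip_width: 0.0871
gripper_force: 0.0
```

Call:
step_arm(rows=[{"x":0,"y":1,"z":0,"ax":0,"ay":0,"az":0},{"x":0,"y":1,"z":0,"ax":0,"ay":0,"az":0},{"x":0,"y":1,"z":0,"ax":0,"ay":0,"az":0},{"x":0,"y":1,"z":0,"ax":0,"ay":0,"az":0},{"x":0,"y":1,"z":0,"ax":0,"ay":0,"az":0}])

```text
clock: 27.6
position: [0.4607, 0.1518, 0.1253]
eef_rot: [-3.142, -0.001, -0.001]
wrist_force: [-0.0, -0.6, -0.3]
grip_width: 0.0869
gripper_force: 0.0
```

Call:
step_arm(rows=[{"x":0.1,"y":1,"z":0,"ax":0,"ay":0,"az":0},{"x":0.1,"y":1,"z":0,"ax":0,"ay":0,"az":0},{"x":0.1,"y":1,"z":0,"ax":0,"ay":0,"az":0},{"x":0.03,"y":1,"z":0,"ax":0,"ay":0,"az":0},{"x":0,"y":1,"z":0,"ax":0,"ay":0,"az":0}])

```text
clock: 28.1
position: [0.4675, 0.0516, 0.1252]
eef_rot: [3.141, 0.0, 0.002]
wrist_force: [-0.0, 1.4, 0.3]
grip_width: 0.0872
gripper_force: 0.0
```

Call:
step_arm(rows=[{"x":0,"y":1,"z":0,"ax":0,"ay":0,"az":0},{"x":0,"y":1,"z":0,"ax":0,"ay":0,"az":0},{"x":0,"y":1,"z":0,"ax":0,"ay":0,"az":0},{"x":0,"y":1,"z":0,"ax":0,"ay":0,"az":0},{"x":0,"y":0.5,"z":0,"ax":0,"ay":0,"az":0}])

```text
clock: 28.6
position: [0.4677, -0.0389, 0.1252]
eef_rot: [3.141, -0.002, 0.002]
wrist_force: [0.6, -0.0, -0.8]
grip_width: 0.087
gripper_force: 0.0
```

```bash
python3 - <<'E'
from workcell import r
from h import *
print(r.observe()["position"])
o=[]
for n in("side","top"):
    d=r.snapshot(n);pickle.dump(d,open(f"{n}5.pkl","wb"));o.append(d["pixels"][170:270,110:240,::-1])
    try:print(n,find(d,"ring","blue",(.4606,.2725),.052)[:2])
    except Exception as e:print(e)
cv2.imwrite("pics/i.png",cv2.resize(np.hstack(o),None,fx=3,fy=3,interpolation=2))
E
```

```text
[ 0.46765893 -0.03894918  0.12517996]
side (array([0.45969025, 0.28271366]), array([136.76835007, 230.31820502]))
top (array([0.46120361, 0.27129314]), array([137.26232718, 202.03917684]))
```

View pics/i.png

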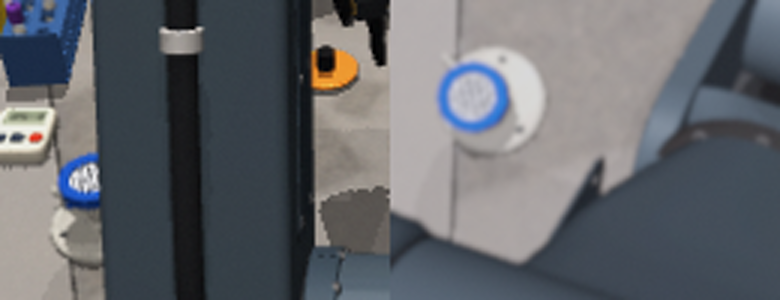

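The ring sits level and concentric round the perforated screen on the stand (top (137,202)). Descending on the funnel.

Call:
step_arm(rows=[{"x":0,"y":0,"z":1,"ax":0,"ay":0,"az":0},{"x":0,"y":0,"z":1,"ax":0,"ay":0,"az":0},{"x":0,"y":0,"z":0,"ax":0,"ay":0,"az":0},{"x":0,"y":0,"z":0,"ax":0,"ay":0,"az":0}])

```text
clock: 29.1
position: [0.4669, -0.0367, 0.0846]
eef_rot: [-3.141, -0.002, 0.002]
wrist_force: [0.3, -1.0, 1.2]
grip_width: 0.0869
gripper_force: 0.0
```

Call:
step_arm(rows=[{"x":0,"y":0,"z":1,"ax":0,"ay":0,"az":0},{"x":0,"y":0,"z":1,"ax":0,"ay":0,"az":0},{"x":0,"y":0,"z":0.8,"ax":0,"ay":0,"az":0},{"x":0,"y":0,"z":0.3,"ax":0,"ay":0,"az":0},{"x":0,"y":0,"z":0,"ax":0,"ay":0,"az":0}])

```text
clock: 29.6
position: [0.4673, -0.0373, 0.0227]
eef_rot: [-3.141, -0.001, 0.0]
wrist_force: [-0.5, -0.6, 1.7]
grip_width: 0.0874
gripper_force: 0.0
```

Call:
step_arm(rows=[{"x":0,"y":0,"z":0,"ax":0,"ay":0,"az":0},{"x":0,"y":0,"z":0,"ax":0,"ay":0,"az":0},{"x":0,"y":0,"z":0,"ax":0,"ay":0,"az":0}])

```text
clock: 29.9
position: [0.4677, -0.0376, 0.0233]
eef_rot: [3.141, 0.0, 0.002]
wrist_force: [1.0, -0.5, -0.1]
grip_width: 0.0869
gripper_force: 0.0
```

Call:
step_arm(rows=[{"x":0,"y":0,"z":0,"ax":0,"ay":0,"az":0},{"x":0,"y":0,"z":0,"ax":0,"ay":0,"az":0},{"x":0,"y":0,"z":0,"ax":0,"ay":0,"az":0},{"x":0,"y":0,"z":0,"ax":0,"ay":0,"az":0},{"x":0,"y":0,"z":0,"ax":0,"ay":0,"az":0}], gripper=0.6, grip_force=5)

```text
clock: 30.4
position: [0.4672, -0.0376, 0.0225]
eef_rot: [3.142, 0.001, 0.0]
wrist_force: [0.4, 0.2, 0.4]
grip_width: 0.0561
gripper_force: 5.0
```

Call:
step_arm(rows=[{"x":0,"y":0,"z":0,"ax":0,"ay":0,"az":0},{"x":0,"y":0,"z":0,"ax":0,"ay":0,"az":0}])

```text
clock: 30.6
position: [0.4672, -0.0375, 0.0225]
eef_rot: [3.142, 0.0, -0.0]
wrist_force: [-1.4, 0.2, 0.6]
grip_width: 0.0568
gripper_force: 5.0
```

Call:
step_arm(rows=[{"x":0,"y":0,"z":0,"ax":0,"ay":0,"az":0},{"x":0,"y":0,"z":0,"ax":0,"ay":0,"az":0},{"x":0,"y":0,"z":0,"ax":0,"ay":0,"az":0},{"x":0,"y":0,"z":0,"ax":0,"ay":0,"az":0},{"x":0,"y":0,"z":0,"ax":0,"ay":0,"az":-1}], gripper=0)

```text
clock: 31.1
position: [0.4672, -0.0375, 0.0225]
eef_rot: [3.138, 0.141, 0.0]
wrist_force: [0.1, 0.6, 0.1]
grip_width: 0.0845
gripper_force: 0.0
```

Call:
step_arm(rows=[{"x":0,"y":0,"z":0,"ax":0,"ay":0,"az":-1},{"x":0,"y":0,"z":0,"ax":0,"ay":0,"az":-1},{"x":0,"y":0,"z":0,"ax":0,"ay":0,"az":-1},{"x":0,"y":0,"z":0,"ax":0,"ay":0,"az":-1},{"x":0,"y":0,"z":0,"ax":0,"ay":0,"az":-1}])

```text
clock: 31.6
position: [0.4672, -0.0375, 0.0226]
eef_rot: [3.033, 0.819, 0.0]
wrist_force: [0.2, -0.5, -0.3]
grip_width: 0.087
gripper_force: 0.0
```

Call:
step_arm(rows=[{"x":0,"y":0,"z":0,"ax":0,"ay":0,"az":-1},{"x":0,"y":0,"z":0,"ax":0,"ay":0,"az":-1},{"x":0,"y":0,"z":0,"ax":0,"ay":0,"az":-1},{"x":0,"y":0,"z":0,"ax":0,"ay":0,"az":-1},{"x":0,"y":0,"z":0,"ax":0,"ay":0,"az":-1}])

```text
clock: 32.1
position: [0.4672, -0.0375, 0.0225]
eef_rot: [-2.784, -1.456, 0.0]
wrist_force: [0.0, -0.5, -0.3]
grip_width: 0.0872
gripper_force: 0.0
```

Call:
step_arm(rows=[{"x":0,"y":0,"z":0,"ax":0,"ay":0,"az":-1},{"x":0,"y":0,"z":0,"ax":0,"ay":0,"az":-1},{"x":0,"y":0,"z":0,"ax":0,"ay":0,"az":-1},{"x":0,"y":0,"z":0,"ax":0,"ay":0,"az":-1},{"x":0,"y":0,"z":0,"ax":0,"ay":0,"az":-1}])

```text
clock: 32.6
position: [0.4672, -0.0375, 0.0225]
eef_rot: [-2.403, -2.024, 0.0]
wrist_force: [1.2, 0.3, -0.8]
grip_width: 0.0871
gripper_force: 0.0
```

Call:
step_arm(rows=[{"x":0,"y":0,"z":0,"ax":0,"ay":0,"az":-1},{"x":0,"y":0,"z":0,"ax":0,"ay":0,"az":-1},{"x":0,"y":0,"z":0,"ax":0,"ay":0,"az":0},{"x":0,"y":0,"z":0,"ax":0,"ay":0,"az":0}])

```text
clock: 33.0
position: [0.4672, -0.0375, 0.0226]
eef_rot: [2.223, 2.22, 0.0]
wrist_force: [-0.1, -0.7, 0.3]
grip_width: 0.087
gripper_force: 0.0
```

Call:
step_arm(rows=[{"x":0,"y":0,"z":0,"ax":0,"ay":0,"az":0},{"x":0,"y":0,"z":0,"ax":0,"ay":0,"az":0},{"x":0,"y":0,"z":0,"ax":0,"ay":0,"az":0},{"x":0,"y":0,"z":0,"ax":0,"ay":0,"az":0},{"x":0,"y":0,"z":0,"ax":0,"ay":0,"az":0}], gripper=0.6, grip_force=20)

```text
clock: 33.5
position: [0.4674, -0.0376, 0.0226]
eef_rot: [2.221, 2.221, 0.0]
wrist_force: [0.6, 0.5, -0.3]
grip_width: 0.0585
gripper_force: 20.0
```

Call:
step_arm(rows=[{"x":0,"y":0,"z":0,"ax":0,"ay":0,"az":0},{"x":0,"y":0,"z":0,"ax":0,"ay":0,"az":0}])

```text
clock: 33.7
position: [0.4675, -0.0376, 0.0226]
eef_rot: [2.221, 2.221, 0.0]
wrist_force: [0.1, 0.4, -0.0]
grip_width: 0.0583
gripper_force: 20.0
```

Call:
step_arm(rows=[{"x":0,"y":0,"z":-0.5,"ax":0,"ay":0,"az":0},{"x":0,"y":0,"z":-1,"ax":0,"ay":0,"az":0},{"x":0,"y":0,"z":-1,"ax":0,"ay":0,"az":0},{"x":0,"y":0,"z":-1,"ax":0,"ay":0,"az":0},{"x":0,"y":0,"z":-1,"ax":0,"ay":0,"az":0}])

```text
clock: 34.2
position: [0.4664, -0.0373, 0.1137]
eef_rot: [-2.22, -2.221, 0.001]
wrist_force: [-0.1, -0.6, -2.3]
grip_width: 0.058
gripper_force: 20.0
```

Call:
step_arm(rows=[{"x":0.5,"y":0,"z":-0.8,"ax":0,"ay":0,"az":0},{"x":1,"y":0,"z":-0.5,"ax":0,"ay":0,"az":0},{"x":1,"y":0,"z":0,"ax":0,"ay":0,"az":0},{"x":1,"y":0,"z":0,"ax":0,"ay":0,"az":0},{"x":1,"y":0,"z":0,"ax":0,"ay":0,"az":0}])

```text
clock: 34.7
position: [0.4663, 0.0533, 0.1392]
eef_rot: [-2.221, -2.221, 0.001]
wrist_force: [1.0, -0.2, -1.7]
grip_width: 0.0588
gripper_force: 20.0
```

Call:
step_arm(rows=[{"x":1,"y":-0.1,"z":0,"ax":0,"ay":0,"az":0},{"x":1,"y":-0.1,"z":0,"ax":0,"ay":0,"az":0},{"x":1,"y":-0.1,"z":0,"ax":0,"ay":0,"az":0},{"x":1,"y":-0.04,"z":0,"ax":0,"ay":0,"az":0},{"x":1,"y":0,"z":0,"ax":0,"ay":0,"az":0}])

```text
clock: 35.2
position: [0.4591, 0.1532, 0.1389]
eef_rot: [-2.22, -2.221, 0.002]
wrist_force: [-0.3, 0.4, -0.9]
grip_width: 0.0587
gripper_force: 20.0
```

Call:
step_arm(rows=[{"x":1,"y":0,"z":0,"ax":0,"ay":0,"az":0},{"x":1,"y":0,"z":0,"ax":0,"ay":0,"az":0},{"x":1,"y":0,"z":0,"ax":0,"ay":0,"az":0},{"x":1,"y":0,"z":0,"ax":0,"ay":0,"az":0},{"x":1,"y":0,"z":0,"ax":0,"ay":0,"az":0}])

```text
clock: 35.7
position: [0.4593, 0.2531, 0.1389]
eef_rot: [-2.221, -2.221, 0.002]
wrist_force: [-0.6, -0.2, -2.1]
grip_width: 0.0585
gripper_force: 20.0
```

Call:
step_arm(rows=[{"x":1,"y":0,"z":0,"ax":0,"ay":0,"az":0},{"x":0,"y":0,"z":0,"ax":0,"ay":0,"az":0},{"x":0,"y":0,"z":0,"ax":0,"ay":0,"az":0},{"x":0,"y":0,"z":0,"ax":0,"ay":0,"az":0},{"x":0,"y":0,"z":0,"ax":0,"ay":0,"az":0}])

```text
clock: 36.2
position: [0.4601, 0.2716, 0.1386]
eef_rot: [-2.222, -2.221, 0.001]
wrist_force: [1.2, -0.4, -2.4]
grip_width: 0.0585
gripper_force: 20.0
```

Call:
step_arm(rows=[{"x":0.03,"y":0.02,"z":1,"ax":0,"ay":0,"az":0},{"x":0,"y":0,"z":1,"ax":0,"ay":0,"az":0},{"x":0,"y":0,"z":0.35,"ax":0,"ay":0,"az":0},{"x":0,"y":0,"z":0,"ax":0,"ay":0,"az":0},{"x":0,"y":0,"z":0,"ax":0,"ay":0,"az":0}])

```text
clock: 36.7
position: [0.4612, 0.273, 0.092]
eef_rot: [2.221, 2.221, 0.001]
wrist_force: [-0.5, -0.0, -1.0]
grip_width: 0.0583
gripper_force: 20.0
```

Call:
step_arm(rows=[{"x":0,"y":0,"z":0.1,"ax":0,"ay":0,"az":0},{"x":0,"y":0,"z":0.1,"ax":0,"ay":0,"az":0},{"x":0,"y":0,"z":0,"ax":0,"ay":0,"az":0},{"x":0,"y":0,"z":0,"ax":0,"ay":0,"az":0}])

```text
clock: 37.1
position: [0.4608, 0.2731, 0.0878]
eef_rot: [2.221, 2.222, 0.0]
wrist_force: [-1.3, -0.1, -0.9]
grip_width: 0.0584
gripper_force: 20.0
```

Call:
step_arm(rows=[{"x":0,"y":0,"z":0.07,"ax":0,"ay":0,"az":0},{"x":0,"y":0,"z":0,"ax":0,"ay":0,"az":0},{"x":0,"y":0,"z":0,"ax":0,"ay":0,"az":0}])

```text
clock: 37.4
position: [0.4606, 0.2731, 0.0861]
eef_rot: [-2.221, -2.222, 0.0]
wrist_force: [-0.4, -0.1, -1.9]
grip_width: 0.0583
gripper_force: 20.0
```

Call:
step_arm(rows=[{"x":-0.03,"y":0,"z":0.07,"ax":0,"ay":0,"az":0},{"x":0,"y":0,"z":0.07,"ax":0,"ay":0,"az":0},{"x":0,"y":0,"z":0,"ax":0,"ay":0,"az":0}])

```text
clock: 37.7
position: [0.4605, 0.2724, 0.0831]
eef_rot: [-2.221, -2.222, 0.001]
wrist_force: [0.6, -0.6, -1.2]
grip_width: 0.0583
gripper_force: 20.0
```

Call:
step_arm(rows=[{"x":0,"y":0,"z":0.1,"ax":0,"ay":0,"az":0},{"x":0,"y":0,"z":0.1,"ax":0,"ay":0,"az":0},{"x":0,"y":0,"z":0.1,"ax":0,"ay":0,"az":0},{"x":0,"y":0,"z":0,"ax":0,"ay":0,"az":0}])

```text
clock: 38.1
position: [0.4605, 0.2724, 0.077]
eef_rot: [-2.221, -2.221, 0.001]
wrist_force: [-0.3, -0.6, -1.4]
grip_width: 0.0581
gripper_force: 20.0
```

Call:
step_arm(rows=[{"x":0,"y":0,"z":0.07,"ax":0,"ay":0,"az":0},{"x":0,"y":0,"z":0.07,"ax":0,"ay":0,"az":0},{"x":0,"y":0,"z":0,"ax":0,"ay":0,"az":0}])

```text
clock: 38.4
position: [0.4606, 0.2724, 0.0744]
eef_rot: [-2.221, -2.222, 0.0]
wrist_force: [0.7, 0.3, -1.7]
grip_width: 0.0586
gripper_force: 20.0
```

Call:
step_arm(rows=[{"x":0,"y":0,"z":0.05,"ax":0,"ay":0,"az":0},{"x":0,"y":0,"z":0,"ax":0,"ay":0,"az":0},{"x":0,"y":0,"z":0,"ax":0,"ay":0,"az":0}])

```text
clock: 38.7
position: [0.4607, 0.2725, 0.0736]
eef_rot: [2.221, 2.222, 0.0]
wrist_force: [-0.2, 0.2, -1.3]
grip_width: 0.0584
gripper_force: 20.0
```

Call:
step_arm(rows=[{"x":0,"y":0,"z":0.05,"ax":0,"ay":0,"az":0},{"x":0,"y":0,"z":0,"ax":0,"ay":0,"az":0},{"x":0,"y":0,"z":0,"ax":0,"ay":0,"az":0}])

```text
clock: 39.0
position: [0.4608, 0.2725, 0.0726]
eef_rot: [2.221, 2.222, 0.0]
wrist_force: [-0.1, -0.5, -1.5]
grip_width: 0.0585
gripper_force: 20.0
```

Call:
step_arm(rows=[{"x":0,"y":0,"z":0.05,"ax":0,"ay":0,"az":0},{"x":0,"y":0,"z":0,"ax":0,"ay":0,"az":0},{"x":0,"y":0,"z":0,"ax":0,"ay":0,"az":0}])

```text
clock: 39.3
position: [0.4608, 0.2726, 0.0725]
eef_rot: [2.221, 2.222, 0.001]
wrist_force: [-1.2, -0.4, 5.9]
grip_width: 0.0582
gripper_force: 20.0
```

Seated at TCP 72.5 mm as computed. Releasing; to the lid.

Call:
step_arm(rows=[{"x":0,"y":0,"z":-0.04,"ax":0,"ay":0,"az":0},{"x":0,"y":0,"z":0,"ax":0,"ay":0,"az":0},{"x":0,"y":0,"z":0,"ax":0,"ay":0,"az":0},{"x":0,"y":0,"z":0,"ax":0,"ay":0,"az":0},{"x":0,"y":0,"z":0,"ax":0,"ay":0,"az":0}], gripper=0)

```text
clock: 39.8
position: [0.4607, 0.2725, 0.0722]
eef_rot: [-2.221, -2.222, 0.0]
wrist_force: [-0.1, -0.2, -0.1]
grip_width: 0.085
gripper_force: 0.0
```

Call:
step_arm(rows=[{"x":0,"y":0,"z":-0.5,"ax":0,"ay":0,"az":0},{"x":0,"y":0,"z":-1,"ax":0,"ay":0,"az":0},{"x":0,"y":0,"z":-1,"ax":0,"ay":0,"az":0},{"x":0,"y":0,"z":-1,"ax":0,"ay":0,"az":0},{"x":0,"y":0,"z":-0.5,"ax":0,"ay":0,"az":0}])

```text
clock: 40.3
position: [0.4617, 0.2729, 0.1546]
eef_rot: [2.22, 2.221, 0.005]
wrist_force: [-0.2, 0.5, -0.6]
grip_width: 0.0872
gripper_force: 0.0
```

Call:
step_arm(rows=[{"x":-0.94,"y":0.56,"z":0,"ax":0,"ay":0,"az":0},{"x":-0.94,"y":0.56,"z":0,"ax":0,"ay":0,"az":0},{"x":-0.94,"y":0.56,"z":0,"ax":0,"ay":0,"az":0},{"x":-0.94,"y":0.56,"z":0,"ax":0,"ay":0,"az":0},{"x":-0.94,"y":0.56,"z":0,"ax":0,"ay":0,"az":0}])

```text
clock: 40.8
position: [0.5169, 0.1777, 0.1524]
eef_rot: [-2.221, -2.222, 0.0]
wrist_force: [-0.4, -1.0, 0.7]
grip_width: 0.0868
gripper_force: 0.0
```

Call:
step_arm(rows=[{"x":-0.94,"y":0.56,"z":0,"ax":0,"ay":0,"az":0},{"x":-0.94,"y":0.56,"z":0,"ax":0,"ay":0,"az":0},{"x":-0.94,"y":0.56,"z":0,"ax":0,"ay":0,"az":0},{"x":-0.94,"y":0.56,"z":0,"ax":0,"ay":0,"az":0},{"x":-0.94,"y":0.56,"z":0,"ax":0,"ay":0,"az":0}])

```text
clock: 41.3
position: [0.5729, 0.0837, 0.1523]
eef_rot: [-2.221, -2.221, 0.001]
wrist_force: [-0.8, 0.9, -0.0]
grip_width: 0.0872
gripper_force: 0.0
```

Call:
step_arm(rows=[{"x":-0.94,"y":0.56,"z":0,"ax":0,"ay":0,"az":0},{"x":-0.94,"y":0.56,"z":0,"ax":0,"ay":0,"az":0},{"x":-0.94,"y":0.56,"z":0,"ax":0,"ay":0,"az":0},{"x":0,"y":0,"z":0,"ax":0,"ay":0,"az":0},{"x":0,"y":0,"z":0,"ax":0,"ay":0,"az":0}])

```text
clock: 41.8
position: [0.6061, 0.0279, 0.1521]
eef_rot: [-2.222, -2.22, 0.0]
wrist_force: [-0.3, 0.1, -0.1]
grip_width: 0.0868
gripper_force: 0.0
```

```bash
python3 - <<'E'
from workcell import r
from h import *
print(r.observe()["position"])
o=[]
for n in("side","top"):
    d=r.snapshot(n);pickle.dump(d,open(f"{n}6.pkl","wb"));o.append(d["pixels"][150:270,110:260,::-1])
    a=find(d,"funnel","amber",(.4606,.2725),.05);print(n,a[0].round(4),a[2:])
cv2.imwrite("pics/j.png",cv2.resize(np.hstack(o),None,fx=2.6,fy=2.6,interpolation=2))
E
```

```text
[0.60607008 0.02793736 0.15214853]
side [0.4634 0.2941] (269.703125, 822.0665256601642)
top [0.7627 0.3478] (290.265625, 812.714201652765)
```

View pics/j.png

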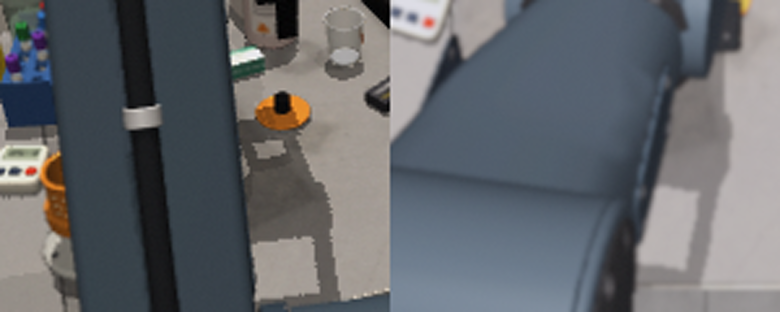

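The funnel stands upright on the stand (side half, (55,195)); the lid lies free at (283,108). Descending on the lid knob.

Call:
step_arm(rows=[{"x":0,"y":0.08,"z":1,"ax":0,"ay":0,"az":0},{"x":0,"y":0,"z":1,"ax":0,"ay":0,"az":0},{"x":0,"y":0,"z":1,"ax":0,"ay":0,"az":0},{"x":0,"y":0,"z":1,"ax":0,"ay":0,"az":0},{"x":0,"y":0,"z":1,"ax":0,"ay":0,"az":0}])

```text
clock: 42.4
position: [0.6073, 0.0293, 0.0518]
eef_rot: [-2.219, -2.223, 0.0]
wrist_force: [0.2, 0.1, 0.5]
grip_width: 0.0867
gripper_force: 0.0
```

Call:
step_arm(rows=[{"x":0,"y":0,"z":0.8,"ax":0,"ay":0,"az":0},{"x":0,"y":0,"z":0.4,"ax":0,"ay":0,"az":0},{"x":0,"y":0,"z":0.2,"ax":0,"ay":0,"az":0},{"x":0,"y":0,"z":0,"ax":0,"ay":0,"az":0},{"x":0,"y":0,"z":0,"ax":0,"ay":0,"az":0}], gripper=0.4)

```text
clock: 42.9
position: [0.6085, 0.0283, 0.0251]
eef_rot: [2.22, 2.221, 0.001]
wrist_force: [1.2, 0.3, -0.3]
grip_width: 0.0561
gripper_force: 0.0
```

Call:
step_arm(rows=[{"x":0,"y":0,"z":0.4,"ax":0,"ay":0,"az":0},{"x":0,"y":0,"z":0.1,"ax":0,"ay":0,"az":0},{"x":0,"y":0,"z":0,"ax":0,"ay":0,"az":0},{"x":0,"y":0,"z":0,"ax":0,"ay":0,"az":0}])

```text
clock: 43.3
position: [0.6079, 0.0281, 0.0143]
eef_rot: [-2.221, -2.222, 0.0]
wrist_force: [-0.4, 0.7, -0.2]
grip_width: 0.0523
gripper_force: 0.0
```

Call:
step_arm(rows=[{"x":0,"y":0,"z":0,"ax":0,"ay":0,"az":0},{"x":0,"y":0,"z":0,"ax":0,"ay":0,"az":0},{"x":0,"y":0,"z":0,"ax":0,"ay":0,"az":0},{"x":0,"y":0,"z":0,"ax":0,"ay":0,"az":0},{"x":0,"y":0,"z":0,"ax":0,"ay":0,"az":0}], gripper=0.95, grip_force=6)

```text
clock: 43.8
position: [0.6082, 0.0281, 0.0144]
eef_rot: [2.221, 2.221, 0.0]
wrist_force: [-0.1, 0.7, -0.1]
grip_width: 0.0201
gripper_force: 0.1
```

Call:
step_arm(rows=[{"x":0,"y":0,"z":0,"ax":0,"ay":0,"az":0},{"x":0,"y":0,"z":0,"ax":0,"ay":0,"az":0},{"x":0,"y":0,"z":0,"ax":0,"ay":0,"az":0}])

```text
clock: 44.1
position: [0.6081, 0.0281, 0.0144]
eef_rot: [2.221, 2.222, 0.0]
wrist_force: [-0.1, -0.1, -0.5]
grip_width: 0.0194
gripper_force: 6.0
```

Now open, turn to yaw 0, grip firmly.

Call:
step_arm(rows=[{"x":0,"y":0,"z":0,"ax":0,"ay":0,"az":0},{"x":0,"y":0,"z":0,"ax":0,"ay":0,"az":0},{"x":0,"y":0,"z":0,"ax":0,"ay":0,"az":0},{"x":0,"y":0,"z":0,"ax":0,"ay":0,"az":0},{"x":0,"y":0,"z":0,"ax":0,"ay":0,"az":1}], gripper=0.4)

```text
clock: 44.6
position: [0.6079, 0.0281, 0.0143]
eef_rot: [-2.318, -2.12, 0.0]
wrist_force: [-0.0, -0.1, -0.4]
grip_width: 0.0491
gripper_force: 0.0
```

Call:
step_arm(rows=[{"x":0,"y":0,"z":0,"ax":0,"ay":0,"az":1},{"x":0,"y":0,"z":0,"ax":0,"ay":0,"az":1},{"x":0,"y":0,"z":0,"ax":0,"ay":0,"az":1},{"x":0,"y":0,"z":0,"ax":0,"ay":0,"az":1},{"x":0,"y":0,"z":0,"ax":0,"ay":0,"az":1}])

```text
clock: 45.1
position: [0.6079, 0.0281, 0.0143]
eef_rot: [-2.723, -1.566, 0.0]
wrist_force: [-0.1, 0.0, -0.1]
grip_width: 0.0524
gripper_force: 0.0
```

Call:
step_arm(rows=[{"x":0,"y":0,"z":0,"ax":0,"ay":0,"az":1},{"x":0,"y":0,"z":0,"ax":0,"ay":0,"az":1},{"x":0,"y":0,"z":0,"ax":0,"ay":0,"az":1},{"x":0,"y":0,"z":0,"ax":0,"ay":0,"az":1},{"x":0,"y":0,"z":0,"ax":0,"ay":0,"az":1}])

```text
clock: 45.6
position: [0.6079, 0.0282, 0.0143]
eef_rot: [-2.998, -0.94, 0.0]
wrist_force: [-0.3, 0.2, 0.2]
grip_width: 0.052
gripper_force: 0.0
```

Call:
step_arm(rows=[{"x":0,"y":0,"z":0,"ax":0,"ay":0,"az":1},{"x":0,"y":0,"z":0,"ax":0,"ay":0,"az":1},{"x":0,"y":0,"z":0,"ax":0,"ay":0,"az":1},{"x":0,"y":0,"z":0,"ax":0,"ay":0,"az":1},{"x":0,"y":0,"z":0,"ax":0,"ay":0,"az":1}])

```text
clock: 46.1
position: [0.6079, 0.0281, 0.0143]
eef_rot: [3.13, 0.269, -0.0]
wrist_force: [-0.2, 0.9, -0.9]
grip_width: 0.0523
gripper_force: 0.0
```

Call:
step_arm(rows=[{"x":0,"y":0,"z":0,"ax":0,"ay":0,"az":1},{"x":0,"y":0,"z":0,"ax":0,"ay":0,"az":1},{"x":0,"y":0,"z":0,"ax":0,"ay":0,"az":0},{"x":0,"y":0,"z":0,"ax":0,"ay":0,"az":0}])

```text
clock: 46.5
position: [0.6079, 0.0281, 0.0143]
eef_rot: [-3.142, -0.003, 0.0]
wrist_force: [0.6, 0.1, -0.1]
grip_width: 0.0526
gripper_force: 0.0
```

Call:
step_arm(rows=[{"x":0,"y":0,"z":0,"ax":0,"ay":0,"az":0},{"x":0,"y":0,"z":0,"ax":0,"ay":0,"az":0},{"x":0,"y":0,"z":0,"ax":0,"ay":0,"az":0},{"x":0,"y":0,"z":0,"ax":0,"ay":0,"az":0},{"x":0,"y":0,"z":0,"ax":0,"ay":0,"az":0}], gripper=1, grip_force=25)

```text
clock: 47.0
position: [0.608, 0.0281, 0.0143]
eef_rot: [3.142, 0.001, -0.0]
wrist_force: [-0.9, -1.0, -0.1]
grip_width: 0.02
gripper_force: 0.3
```

Call:
step_arm(rows=[{"x":0,"y":0,"z":0,"ax":0,"ay":0,"az":0},{"x":0,"y":0,"z":0,"ax":0,"ay":0,"az":0},{"x":0,"y":0,"z":0,"ax":0,"ay":0,"az":0}])

```text
clock: 47.3
position: [0.608, 0.0281, 0.0144]
eef_rot: [3.142, 0.0, 0.0]
wrist_force: [-0.2, 0.7, 0.0]
grip_width: 0.0191
gripper_force: 25.0
```

Call:
step_arm(rows=[{"x":0,"y":0,"z":-0.5,"ax":0,"ay":0,"az":0},{"x":0,"y":0,"z":-1,"ax":0,"ay":0,"az":0},{"x":0,"y":0,"z":-1,"ax":0,"ay":0,"az":0},{"x":0,"y":0,"z":-1,"ax":0,"ay":0,"az":0},{"x":0,"y":0,"z":-1,"ax":0,"ay":0,"az":0}])

```text
clock: 47.8
position: [0.6079, 0.0282, 0.1057]
eef_rot: [-3.142, -0.0, -0.0]
wrist_force: [0.5, 0.2, -1.2]
grip_width: 0.0193
gripper_force: 25.0
```

Call:
step_arm(rows=[{"x":0,"y":0,"z":-1,"ax":0,"ay":0,"az":0},{"x":0,"y":0,"z":-1,"ax":0,"ay":0,"az":0},{"x":0,"y":0,"z":-1,"ax":0,"ay":0,"az":0},{"x":-0.57,"y":-0.94,"z":-0.3,"ax":0,"ay":0,"az":0},{"x":-0.57,"y":-0.94,"z":0,"ax":0,"ay":0,"az":0}])

```text
clock: 48.3
position: [0.5851, 0.0665, 0.1719]
eef_rot: [-3.141, 0.002, -0.004]
wrist_force: [-0.3, 0.8, -0.8]
grip_width: 0.0188
gripper_force: 25.0
```

Call:
step_arm(rows=[{"x":-0.57,"y":-0.94,"z":0,"ax":0,"ay":0,"az":0},{"x":-0.57,"y":-0.94,"z":0,"ax":0,"ay":0,"az":0},{"x":-0.57,"y":-0.94,"z":0,"ax":0,"ay":0,"az":0},{"x":-0.57,"y":-0.94,"z":0,"ax":0,"ay":0,"az":0},{"x":-0.57,"y":-0.94,"z":0,"ax":0,"ay":0,"az":0}])

```text
clock: 48.8
position: [0.5258, 0.1614, 0.1701]
eef_rot: [-3.141, -0.001, 0.003]
wrist_force: [0.2, 0.2, 0.1]
grip_width: 0.019
gripper_force: 25.0
```

Call:
step_arm(rows=[{"x":-0.57,"y":-0.94,"z":0,"ax":0,"ay":0,"az":0},{"x":-0.57,"y":-0.94,"z":0,"ax":0,"ay":0,"az":0},{"x":-0.57,"y":-0.94,"z":0,"ax":0,"ay":0,"az":0},{"x":-0.57,"y":-0.94,"z":0,"ax":0,"ay":0,"az":0},{"x":-0.57,"y":-0.94,"z":0,"ax":0,"ay":0,"az":0}])

```text
clock: 49.3
position: [0.4687, 0.255, 0.1702]
eef_rot: [3.142, 0.001, -0.003]
wrist_force: [0.9, 0.3, -1.1]
grip_width: 0.0188
gripper_force: 25.0
```

Call:
step_arm(rows=[{"x":0,"y":-0.94,"z":0,"ax":0,"ay":0,"az":0},{"x":0,"y":0,"z":0,"ax":0,"ay":0,"az":0},{"x":0,"y":0,"z":0,"ax":0,"ay":0,"az":0},{"x":0,"y":0,"z":0,"ax":0,"ay":0,"az":0},{"x":0,"y":0,"z":0,"ax":0,"ay":0,"az":0}])

```text
clock: 49.8
position: [0.471, 0.2718, 0.1703]
eef_rot: [3.141, -0.001, -0.001]
wrist_force: [-0.1, -0.5, -1.0]
grip_width: 0.0189
gripper_force: 25.0
```

Call:
step_arm(rows=[{"x":-0.52,"y":-0.03,"z":0,"ax":0,"ay":0,"az":0},{"x":0,"y":0,"z":1,"ax":0,"ay":0,"az":0},{"x":0,"y":0,"z":0.8,"ax":0,"ay":0,"az":0},{"x":0,"y":0,"z":0.2,"ax":0,"ay":0,"az":0},{"x":0,"y":0,"z":0,"ax":0,"ay":0,"az":0}])

```text
clock: 50.3
position: [0.4598, 0.2727, 0.1299]
eef_rot: [3.141, -0.0, -0.003]
wrist_force: [-0.1, -0.0, -0.3]
grip_width: 0.0192
gripper_force: 25.0
```

Call:
step_arm(rows=[{"x":0,"y":0,"z":0,"ax":0,"ay":0,"az":0},{"x":0,"y":0,"z":0,"ax":0,"ay":0,"az":0},{"x":0,"y":0,"z":0,"ax":0,"ay":0,"az":0},{"x":0,"y":0,"z":0,"ax":0,"ay":0,"az":0}])

```text
clock: 50.7
position: [0.461, 0.2732, 0.1309]
eef_rot: [-3.141, -0.0, -0.002]
wrist_force: [1.2, -0.2, -0.7]
grip_width: 0.0189
gripper_force: 25.0
```

Call:
step_arm(rows=[{"x":0,"y":0.02,"z":0.1,"ax":0,"ay":0,"az":0},{"x":0,"y":0,"z":0.1,"ax":0,"ay":0,"az":0},{"x":0,"y":0,"z":0,"ax":0,"ay":0,"az":0},{"x":0,"y":0,"z":0,"ax":0,"ay":0,"az":0}])

```text
clock: 51.1
position: [0.4606, 0.2727, 0.1262]
eef_rot: [3.142, 0.0, -0.001]
wrist_force: [-0.3, -0.2, -0.6]
grip_width: 0.0191
gripper_force: 25.0
```

Call:
step_arm(rows=[{"x":0,"y":0,"z":0.05,"ax":0,"ay":0,"az":0},{"x":0,"y":0,"z":0.05,"ax":0,"ay":0,"az":0},{"x":0,"y":0,"z":0,"ax":0,"ay":0,"az":0}])

```text
clock: 51.4
position: [0.4606, 0.2726, 0.1242]
eef_rot: [3.141, 0.0, -0.0]
wrist_force: [0.6, -0.1, -0.3]
grip_width: 0.0192
gripper_force: 25.0
```

Call:
step_arm(rows=[{"x":0,"y":0,"z":0.05,"ax":0,"ay":0,"az":0},{"x":0,"y":0,"z":0,"ax":0,"ay":0,"az":0},{"x":0,"y":0,"z":0,"ax":0,"ay":0,"az":0}])

```text
clock: 51.7
position: [0.4607, 0.2727, 0.1233]
eef_rot: [3.142, 0.0, -0.0]
wrist_force: [0.1, -0.4, -0.9]
grip_width: 0.019
gripper_force: 25.0
```

Call:
step_arm(rows=[{"x":0,"y":0,"z":0.05,"ax":0,"ay":0,"az":0},{"x":0,"y":0,"z":0.05,"ax":0,"ay":0,"az":0},{"x":0,"y":0,"z":0,"ax":0,"ay":0,"az":0}])

```text
clock: 52.0
position: [0.4606, 0.2727, 0.1212]
eef_rot: [3.142, 0.0, -0.001]
wrist_force: [0.7, -0.0, -1.2]
grip_width: 0.0187
gripper_force: 25.0
```

Call:
step_arm(rows=[{"x":0,"y":0,"z":0.05,"ax":0,"ay":0,"az":0},{"x":0,"y":0,"z":0,"ax":0,"ay":0,"az":0},{"x":0,"y":0,"z":0,"ax":0,"ay":0,"az":0}])

```text
clock: 52.3
position: [0.4607, 0.2727, 0.1203]
eef_rot: [3.142, 0.0, -0.0]
wrist_force: [0.7, 0.3, -0.8]
grip_width: 0.019
gripper_force: 25.0
```

Call:
step_arm(rows=[{"x":0,"y":0,"z":0.05,"ax":0,"ay":0,"az":0},{"x":0,"y":0,"z":0,"ax":0,"ay":0,"az":0},{"x":0,"y":0,"z":0,"ax":0,"ay":0,"az":0}])

```text
clock: 52.6
position: [0.4609, 0.2728, 0.1202]
eef_rot: [-3.141, -0.001, -0.001]
wrist_force: [-1.2, -0.2, 5.5]
grip_width: 0.0189
gripper_force: 25.0
```

Landed at 120.2 mm as computed. Release, rise, and move well away for a final look.

Call:
step_arm(rows=[{"x":0,"y":0,"z":-0.04,"ax":0,"ay":0,"az":0},{"x":0,"y":0,"z":0,"ax":0,"ay":0,"az":0},{"x":0,"y":0,"z":0,"ax":0,"ay":0,"az":0},{"x":0,"y":0,"z":0,"ax":0,"ay":0,"az":0},{"x":0,"y":0,"z":0,"ax":0,"ay":0,"az":0}], gripper=0.3)

```text
clock: 53.1
position: [0.4606, 0.2727, 0.12]
eef_rot: [3.141, 0.0, -0.001]
wrist_force: [0.3, -1.0, -0.8]
grip_width: 0.0508
gripper_force: 0.0
```

Call:
step_arm(rows=[{"x":0,"y":0,"z":-0.5,"ax":0,"ay":0,"az":0},{"x":0,"y":0,"z":-1,"ax":0,"ay":0,"az":0},{"x":0,"y":0,"z":-1,"ax":0,"ay":0,"az":0},{"x":0,"y":0,"z":-1,"ax":0,"ay":0,"az":0},{"x":0,"y":0,"z":-0.5,"ax":0,"ay":0,"az":0}])

```text
clock: 53.6
position: [0.4617, 0.2731, 0.2025]
eef_rot: [-3.14, -0.0, -0.006]
wrist_force: [0.1, 0.2, -0.2]
grip_width: 0.0609
gripper_force: 0.0
```

Call:
step_arm(rows=[{"x":0,"y":1,"z":0,"ax":0,"ay":0,"az":0},{"x":0,"y":1,"z":0,"ax":0,"ay":0,"az":0},{"x":0,"y":1,"z":0,"ax":0,"ay":0,"az":0},{"x":0,"y":1,"z":0,"ax":0,"ay":0,"az":0},{"x":0,"y":1,"z":0,"ax":0,"ay":0,"az":0}])

```text
clock: 54.1
position: [0.4605, 0.1719, 0.2002]
eef_rot: [3.142, 0.001, -0.0]
wrist_force: [-0.2, 0.2, -0.6]
grip_width: 0.0607
gripper_force: 0.0
```

Call:
step_arm(rows=[{"x":0,"y":1,"z":0,"ax":0,"ay":0,"az":0},{"x":0,"y":1,"z":0,"ax":0,"ay":0,"az":0},{"x":0,"y":1,"z":0,"ax":0,"ay":0,"az":0},{"x":0,"y":1,"z":0,"ax":0,"ay":0,"az":0},{"x":0,"y":1,"z":0,"ax":0,"ay":0,"az":0}])

```text
clock: 54.6
position: [0.4605, 0.0719, 0.2003]
eef_rot: [3.142, 0.001, -0.0]
wrist_force: [0.2, -0.4, 0.1]
grip_width: 0.0611
gripper_force: 0.0
```

Call:
step_arm(rows=[{"x":0,"y":1,"z":0,"ax":0,"ay":0,"az":0},{"x":0,"y":1,"z":0,"ax":0,"ay":0,"az":0},{"x":0,"y":1,"z":0,"ax":0,"ay":0,"az":0},{"x":0,"y":1,"z":0,"ax":0,"ay":0,"az":0},{"x":0,"y":1,"z":0,"ax":0,"ay":0,"az":0}])

```text
clock: 55.1
position: [0.4605, -0.0281, 0.2002]
eef_rot: [-3.142, -0.0, 0.0]
wrist_force: [0.4, -1.0, 0.0]
grip_width: 0.0607
gripper_force: 0.0
```

Call:
step_arm(rows=[{"x":0,"y":1,"z":0,"ax":0,"ay":0,"az":0},{"x":0,"y":1,"z":0,"ax":0,"ay":0,"az":0},{"x":0,"y":1,"z":0,"ax":0,"ay":0,"az":0},{"x":0,"y":1,"z":0,"ax":0,"ay":0,"az":0},{"x":0,"y":1,"z":0,"ax":0,"ay":0,"az":0}])

```text
clock: 55.6
position: [0.4606, -0.1281, 0.2002]
eef_rot: [-3.141, -0.0, 0.0]
wrist_force: [-0.1, 0.5, -0.3]
grip_width: 0.061
gripper_force: 0.0
```

```bash
python3 - <<'E'
from workcell import r
from h import *
print(r.observe()["position"])
o=[]
for n in("side","top"):
    d=r.snapshot(n);pickle.dump(d,open(f"{n}7.pkl","wb"));o.append(d["pixels"][120:270,90:340,::-1])
cv2.imwrite("pics/k.png",cv2.resize(np.hstack(o),None,fx=1.6,fy=1.6,interpolation=2))
E
```

```text
[ 0.46055752 -0.12806172  0.20022345]
```

View pics/k.png

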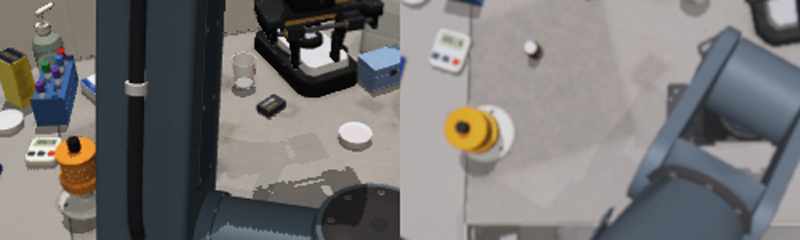

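The full stack stands straight on the base with the lid on (side half (77,165), top half (468,130)). The vial (533,50 in the top half) and the dish (355,135 in the side half) are where they were. Handing in.

```bash
python3 -c "
from workcell import r
print(r.job_done())"
```

```text
the job is handed in; nothing more can be done
None
```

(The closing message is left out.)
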